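# Put the microscope objectives back in their case

## Task

Pack away the four silver objectives: stand each one upright, lens up, in the bay of the grey case that has the colour of its nose, lowering it gently onto the floor of the bay rather than dropping it. The two black eyepieces do not belong in the case: leave them standing where they are.

Things in the scene. Friction and masses are not known exactly. Their poses are not given: they have to be found in the camera images.
- objective_red: microscope objective with a red nose: a bright silver barrel 34 mm in diameter and 50 mm tall overall, standing upright on its flat foot, lens up; the top 12 mm is a red cone narrowing to a small silver lens face, below it the barrel is straight. About 0.16 kg. Origin: centre of the underside; z up along the barrel. It stands on the bench (z = 0) at the start.
- objective_yellow: microscope objective with a yellow nose: a bright silver barrel 34 mm in diameter and 52 mm tall overall, standing upright on its flat foot, lens up; the top 12 mm is a yellow cone narrowing to a small silver lens face, below it the barrel is straight. About 0.16 kg. Origin: centre of the underside; z up along the barrel. It stands on the bench (z = 0) at the start.
- objective_green: microscope objective with a green nose: a bright silver barrel 34 mm in diameter and 55 mm tall overall, standing upright on its flat foot, lens up; the top 12 mm is a green cone narrowing to a small silver lens face, below it the barrel is straight. About 0.16 kg. Origin: centre of the underside; z up along the barrel. It stands on the bench (z = 0) at the start.
- objective_blue: microscope objective with a blue nose: a bright silver barrel 34 mm in diameter and 58 mm tall overall, standing upright on its flat foot, lens up; the top 12 mm is a blue cone narrowing to a small silver lens face, below it the barrel is straight. About 0.16 kg. Origin: centre of the underside; z up along the barrel. It stands on the bench (z = 0) at the start.
- eyepiece_red: look-alike that does not belong in the case: a black eyepiece, 36 mm in diameter, 46 mm tall, upright; from above a black disc with a thin red ring (28 mm across) around a dark lens; a thin red line round its side. Loose on the bench. Origin: centre of the underside. Clutter around is flat (under 25 mm); taller pieces stand only beyond x = 0.72 m.
- eyepiece_blue: look-alike that does not belong in the case: a black eyepiece, 36 mm in diameter, 46 mm tall, upright; from above a black disc with a thin blue ring (28 mm across) around a dark lens; a thin blue line round its side. Loose on the bench. Origin: centre of the underside. Clutter around is flat (under 25 mm); taller pieces stand only beyond x = 0.72 m.
- bay_red: red open-topped square bay, 62 mm outside, 54 inside, empty, fixed. Origin: centre of its underside, z up, x and y along its sides; floor 4 mm above the origin (10 above the bench), wall tops 16 mm above it (22 above the bench). One of four bays, two by two at 80 mm pitch, colours in any order, in a grey case 156 mm square, 22 high.
- bay_yellow: yellow open-topped square bay, 62 mm outside, 54 inside, empty, fixed. Origin: centre of its underside, z up, x and y along its sides; floor 4 mm above the origin (10 above the bench), wall tops 16 mm above it (22 above the bench). One of four bays, two by two at 80 mm pitch, colours in any order, in a grey case 156 mm square, 22 high.
- bay_green: green open-topped square bay, 62 mm outside, 54 inside, empty, fixed. Origin: centre of its underside, z up, x and y along its sides; floor 4 mm above the origin (10 above the bench), wall tops 16 mm above it (22 above the bench). One of four bays, two by two at 80 mm pitch, colours in any order, in a grey case 156 mm square, 22 high.
- bay_blue: blue open-topped square bay, 62 mm outside, 54 inside, empty, fixed. Origin: centre of its underside, z up, x and y along its sides; floor 4 mm above the origin (10 above the bench), wall tops 16 mm above it (22 above the bench). One of four bays, two by two at 80 mm pitch, colours in any order, in a grey case 156 mm square, 22 high.

How it is judged:
By the outcome, as a careful person would: the job done as asked, in the order asked, and still so for the second after the job is handed in, with the robot touching nothing.
It also fails if it takes over 120 s, if anything falls off the work surface, if the arm or the gripper's body presses on something with over 40 N, if the wrist force passes 120 N, or if a joint passes its speed limit or range.

## Robot

A 6-joint arm with a two-finger parallel gripper is mounted at the origin on the work surface. World frame = base frame: x ahead of the robot, y to its left, z up, the work surface at z = 0. Lengths are in m, angles in rad, forces in N, time in s.
With the tool pointing down it reaches from about 0.225 to 0.725 m from the base axis. Payload 3.1 kg.
Tool frame: the origin (TCP) lies midway between the tips of the shut fingers; the grasp point (between the pads) lies 19 mm behind it; x points along the fingers, y is the direction in which the jaws open and shut, and the axes are right-handed (so a half turn about x gives the same grasp; the last joint's range is limited). The gripper opens to 85 mm and grips with 20 to 120 N. Pads are 22 mm wide; open, the fingers measure 114 mm over their backs; the gripper's body (76 mm by 85 mm) begins 54 mm behind the grasp point. The pads swing forward as they close: fully open they stand 13 mm farther back than shut.
Start: joints at [-1.409, 0.048, 0.099, 1.622, 0, 1.443], TCP at [0.15, -0.503, 0.231] pointing down, gripper open.
Joint ranges: [-2.91, 2.91], [-0.99, 1.94], [-1.21, 1.42], [-2.12, 2.29], [-1.49, 1.47], [-3.14, 3.14]. Speed limits (rad/s): [2.79, 2.79, 3.14, 3.14, 3.14, 3.14].

## Interface

Orientations are given as a 3x3 rotation matrix whose columns are the frame's x, y, z axes.
In Python, from workcell import telemetry, optics, workorder gives the robot as it stands.
- The arm moves only by the tool arm_command, never from a script. Its argument "moves" is a list of rows, each an object of numbers: "dx", "dy", "dz": the shift along the tool's x, y, z in units of 30 mm (1.0 is 30 mm); "ax", "ay", "az": the turn, a rotation vector about the tool's x, y, z in units of 5 degrees (1.0 is 5 degrees); "hand": the closure in counts, from 0 (fully open) to 255 (shut). A call has 1 to 5 rows; each row shifts and turns the commanded pose from where the row before left it, along the tool's axes as they then stand; what a row does not reach is not made up. A row lasts 1/10 s, in which the tool goes at most 50 mm and 8.59 degrees, less where a joint would pass 70% of its speed; a pose out of reach is approached as far as the arm can. A call is refused whole if a number of a shift passes 1 or a number of a turn 1, either way. A call with a gripper value outside its range is refused whole. The fingers move at their own pace and stop on an object; "grip_force" is the grip in N (left out, the last holds). Time passes only in rows, so rows that do not move let the fingers close. It gives the time, the measured TCP pose, the force and the opening at its end, in the units of the state.
- telemetry.get_obs(): the state, without advancing time (a new reading comes with each control period).
- optics.snapshot(name): name is "side" or "top" or "wrist"; returns a dict with "img" (420x560x3 uint8, red, green, blue), "z_map" (420x560 float32, m along the optical axis (not along the pixel's ray), 0 where there is no reading), "K" (3x3 intrinsics, pixels), "dist_coeffs" ([k1, k2, p1, p2, k3] as OpenCV has them; the pictures are not rectified), "camera_from_world" (4x4, takes a point from world to camera coordinates); the wrist camera has in their place "tool_from_camera" (4x4, takes a point from camera to tool coordinates, whose origin is the TCP and whose axes are the tool frame's). Camera axes: x right, y up, looking along -z (the intrinsics and any distortion apply to the point x, -y, -z); pixel columns grow to the right and rows downward; lengths in m; the calibration is good to about 2 mm. A picture is of the moment at which its call begins: read the wrist's pose just before it.
- workorder.hand_in(): hands the job in, once; it reports no verdict.
The state is a dict: "time": time; "joint_pos": joint angles; "joint_velocities": joint speeds; "joint_efforts": joint torques, N m; "eef_pos": TCP position; "eef_rot": TCP orientation; "contact_force": force on the tool from outside, world axes, zero at the start; "wrist_torque": the same for the moment, N m; "gripper_width": finger opening in m.
Only numpy, scipy, OpenCV 4.12 (cv2) and the standard library are available. Lean on these libraries where they do the work, as an engineer would, in place of code of your own. Each camera call takes 0.05 s, during which the arm holds its last target.

## Working session

There is one attempt and no reset: what is moved stays moved. The work goes in short steps, Python scripts to look and compute and a tool call to move; the robot and the scene stay as the last step left them, time stands still between calls to the robot, and variables do not carry over. Pictures are saved under pics/ and viewed, and the job is handed in when it is done.

Besides the shell and the picture viewer there is one more tool, called by a JSON object that holds its "method" and its "body", one argument or row to a line. arm_command: Moves the arm, as the interface text tells. Its arguments: {"type":"object","properties":{"moves":{"type":"array"},"grip_force":{"type":"number"}},"required":["moves"]}

```bash
ls; mkdir -p pics; cat > h.py <<'E'
import numpy as np, cv2
from workcell import telemetry, optics, workorder
def snap(n,tag):
    s=optics.snapshot(n); cv2.imwrite(f'pics/{tag}.png',s['img'][:,:,::-1]); np.savez(f'pics/{tag}.npz',**{k:v for k,v in s.items()}); return s
E
python3 - <<'E'
from h import *
o=telemetry.get_obs(); print({k:np.round(v,3).tolist() for k,v in o.items()})
for n in('top','side'):
    s=snap(n,n+'0'); print(n,s['K'],s['dist_coeffs'],s['camera_from_world'])
E
```

```text
pics
{'time': 0.0, 'joint_pos': [-1.409, 0.049, 0.098, 1.622, 0.0, 1.443], 'joint_velocities': [0.001, 0.001, -0.001, -0.0, 0.0, -0.002], 'joint_efforts': [-0.001, -33.879, 32.001, 0.02, -0.0, -0.0], 'eef_pos': [0.15, -0.503, 0.23], 'eef_rot': [[-0.0, 0.286, -0.958], [0.002, -0.958, -0.286], [-1.0, -0.002, -0.0]], 'contact_force': [-0.255, 0.99, 0.062], 'wrist_torque': [0.023, -0.048, 0.014], 'gripper_width': 0.085}
top [[490.53655395   0.         281.20150968]
 [  0.         490.53655395 211.67224082]
 [  0.           0.           1.        ]] [-0.17925422  0.          0.          0.          0.        ] [[ 0.01079075 -0.99978758  0.01755976 -0.01253145]
 [ 0.99683706  0.01213834  0.07854004 -0.50783222]
 [-0.0787365   0.01665672  0.9967563  -1.36176541]
 [ 0.          0.          0.          1.        ]]
side [[423.54038301   0.         276.74820688]
 [  0.         423.54038301 215.52160213]
 [  0.           0.           1.        ]] [-0.05509986  0.          0.          0.          0.        ] [[-0.68540743 -0.72809436  0.0097599   0.35653818]
 [ 0.49387583 -0.45498792  0.74099437 -0.30172267]
 [-0.53507318  0.51270323  0.67144031 -0.77411396]
 [ 0.          0.          0.          1.        ]]
```

View pics/top0.png

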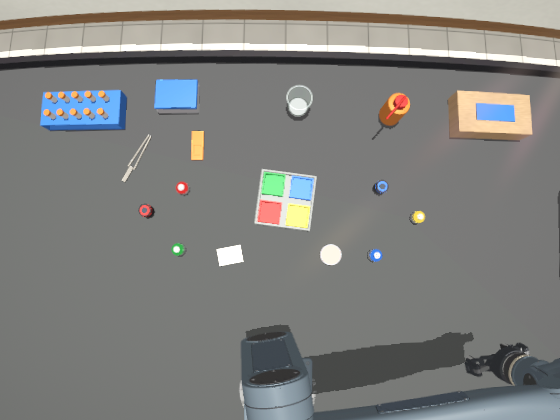

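View pics/side0.png

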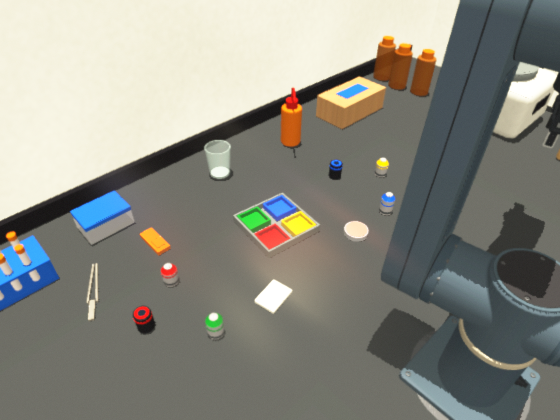

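The top view shows the objectives at red (182,188), green (178,250), blue (376,256) and yellow (419,217). The eyepieces are at (145,211) and (381,187), and the case is around (286,200). The side view agrees. Next I'll measure positions.

```bash
cat >> h.py <<'E'
def ray(s,uv,T=None):
    # returns origin,dir in world
    M=np.linalg.inv(s['camera_from_world']) if T is None else T
    p=cv2.undistortPoints(np.array([[uv]],float),s['K'],s['dist_coeffs'])[0,0]
    d=M[:3,:3]@np.array([p[0],-p[1],-1]); return M[:3,3],d
def onz(s,uv,z,T=None):
    o,d=ray(s,uv,T); return o+d*(z-o[2])/d[2]
def two(a,b):
    A=[];B=[]
    for o,d in(a,b):
        d=d/np.linalg.norm(d);P=np.eye(3)-np.outer(d,d);A.append(P);B.append(P@o)
    return np.linalg.lstsq(np.vstack(A),np.hstack(B),rcond=None)[0]
HUE={'red':[(0,7),(173,180)],'yellow':[(24,35)],'green':[(48,75)],'blue':[(100,125)]}
def blobs(img,c,amin=12,smin=130,vmin=90):
    h=cv2.cvtColor(img,cv2.COLOR_RGB2HSV); m=np.zeros(h.shape[:2],np.uint8)
    for a,b in HUE[c]: m|=cv2.inRange(h,(a,smin,vmin),(b,255,255))
    n,l,st,ce=cv2.connectedComponentsWithStats(m)
    return [(ce[i],st[i],l==i) for i in range(1,n) if st[i,4]>=amin]
E
python3 - <<'E'
from h import *
class D(dict):pass
for n in('top0','side0'):
    s=dict(np.load(f'pics/{n}.npz'))
    for c in HUE:
        for ce,st,m in blobs(s['img'],c):
            w=onz(s,ce,0.046); print(n,c,np.round(ce,1),st[2:],np.round(w,3)[:2])
E
```

```text
top0 red [398.6 103.6] [ 22  25 189] [ 0.822 -0.341]
top0 red [181.9 187.6] [12 12 66] [0.57  0.271]
top0 red [269.7 203.1] [21  8 56] [0.529 0.026]
top0 red [144.7 210.1] [12 11 65] [0.506 0.375]
top0 red [259.3 217.8] [ 5  9 19] [0.488 0.054]
top0 yellow [418.  216.5] [12 12 70] [ 0.497 -0.392]
top0 green [272.7 174.5] [19  5 29] [0.609 0.019]
top0 green [177.8 249. ] [11 11 60] [0.399 0.278]
top0 blue [175.6  93.9] [  44   30 1212] [0.84 0.3 ]
top0 blue [ 86.5 111.9] [  87   40 2334] [0.789 0.562]
top0 blue [498.2 112.8] [ 37  17 467] [ 0.808 -0.648]
top0 blue [302.7 178.2] [20  4 30] [ 0.6   -0.065]
top0 blue [382.3 185.3] [10 10 45] [ 0.584 -0.289]
top0 blue [375.4 254.9] [12 13 71] [ 0.389 -0.269]
side0 red [291.8 100.2] [ 14  21 172] [ 0.936 -0.463]
side0 red [271.8 235.8] [ 35  25 498] [0.489 0.046]
side0 red [168.6 271.2] [ 16  14 129] [0.56 0.28]
side0 red [141.9 314.7] [ 20  19 207] [0.501 0.379]
side0 yellow [382.2 163.1] [12  8 58] [ 0.491 -0.385]
side0 yellow [298.3 223.2] [ 34  24 395] [ 0.477 -0.03 ]
side0 green [253.9 218.6] [ 33  25 473] [0.562 0.038]
side0 green [213.7 321.8] [ 17  14 113] [0.393 0.286]
side0 blue [351.7  90.7] [ 29  14 187] [ 0.842 -0.68 ]
side0 blue [335.9 163. ] [11  7 63] [ 0.58  -0.287]
side0 blue [335.3 168.4] [12  5 30] [ 0.564 -0.265]
side0 blue [ 99.8 210. ] [  61   42 1319] [0.845 0.299]
side0 blue [279.1 207. ] [ 33  25 499] [ 0.551 -0.037]
side0 blue [387.9 198.1] [13  8 70] [ 0.387 -0.267]
side0 blue [ 25.4 271.9] [  59   76 2126] [0.767 0.511]
```

```bash
python3 - <<'E'
from h import *
HUE['green']=[(45,85)]
s=dict(np.load('pics/top0.npz'));img=s['img']
h=cv2.cvtColor(img,cv2.COLOR_RGB2HSV)
for c in HUE:
  for ce,st,m in blobs(img,c,60,60,60):
    if 250<ce[0]<320 and 160<ce[1]<235:
        cs,_=cv2.findContours(m.astype(np.uint8),0,2); r=cv2.minAreaRect(max(cs,key=cv2.contourArea)); print(c,ce.round(1),st[4],r,onz(s,ce,.012).round(4)[:2])
# case outline: brighter than bench
m=np.zeros(img.shape[:2],np.uint8); m[155:245,240:325]=(img.max(2)[155:245,240:325]>95)*255
cs,_=cv2.findContours(m,0,2);k=max(cs,key=cv2.contourArea);r=cv2.minAreaRect(k)
b=np.array([onz(s,p,.022)[:2] for p in cv2.boxPoints(r)]);print(r,b.round(4),b.mean(0),np.linalg.norm(b-np.roll(b,1,0),axis=1), np.degrees(np.arctan2(*(b-np.roll(b,1,0)).T[::-1])))
cv2.imwrite('pics/z.png',cv2.resize(img[150:250,235:335,::-1],None,fx=5,fy=5,interpolation=cv2.INTER_CUBIC))
w=optics.snapshot('wrist');print(w['tool_from_camera'].round(4),w['K'],w['dist_coeffs'])
cv2.imwrite('pics/w0.png',w['img'][:,:,::-1])
E
```

```text
red [269.3 211.6] 508 ((269.2205505371094, 211.59608459472656), (22.66607666015625, 22.533912658691406), 7.594643592834473) [0.5084 0.0269]
yellow [297.5 215.4] 503 ((297.5999755859375, 215.29998779296875), (22.485998153686523, 22.485998153686523), 8.130102157592773) [ 0.4986 -0.0533]
green [272.9 183.7] 498 ((272.7685546875, 183.73580932617188), (22.071338653564453, 22.66607666015625), 7.594643592834473) [0.5882 0.0178]
blue [301.2 187.5] 510 ((301.1399841308594, 187.52000427246094), (22.485998153686523, 22.76883888244629), 8.130102157592773) [ 0.5785 -0.0631]
((282.0, 199.5), (89.0, 84.0), 90.0) [[ 0.6681  0.1123]
 [ 0.6715 -0.1271]
 [ 0.4182 -0.1279]
 [ 0.4156  0.1077]] [ 0.54334855 -0.00872735] [0.25255584 0.2394269  0.25335611 0.23562306] [   1.0401248   -89.1798904  -179.82110926   90.62891505]
[[ 2.000e-04  3.028e-01 -9.530e-01 -1.422e-01]
 [ 1.000e+00 -4.000e-04  1.000e-04  7.000e-04]
 [-3.000e-04 -9.530e-01 -3.028e-01 -7.800e-02]
 [ 0.000e+00  0.000e+00  0.000e+00  1.000e+00]] [[328.23977448   0.         281.14585657]
 [  0.         328.23977448 204.69365403]
 [  0.           0.           1.        ]] [-0.03892953  0.          0.          0.          0.        ]
```

View pics/z.png

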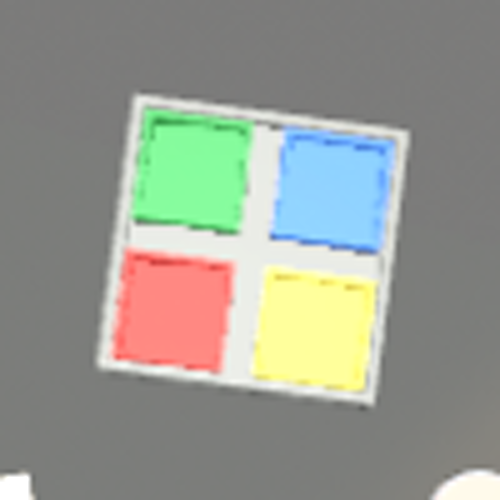

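View pics/w0.png

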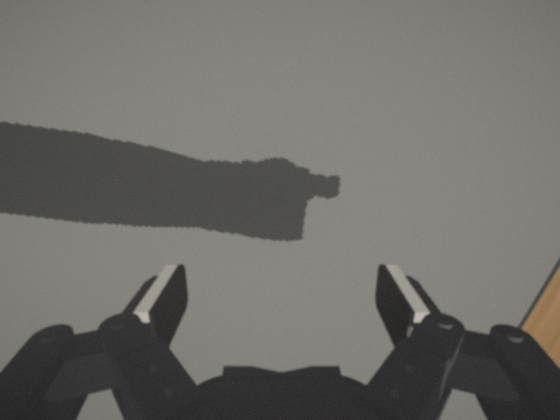

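Case yaw is about -6.5°, with the bays resolved at 80 mm pitch. I'll turn the tool to the case axes, then move over blue.

{"method": "arm_command", "body": {
  "moves": [
    {"ax": 0.92},
    {"ax": 0.92},
    {"ax": 0.92},
    {"ax": 0.92},
    {"ax": 0.94}
  ],
  "grip_force": 40
}}

```text
invalid input
```

{"method": "arm_command", "body": {
  "moves": [
    {"dy": -0.96,"dz": -0.78},
    {"dy": -0.96,"dz": -0.78},
    {"dy": -0.96,"dz": -0.78},
    {"dy": -0.96,"dz": -0.78},
    {"dy": -0.96,"dz": -0.78}
  ]
}}

```text
invalid input
```

{"method": "arm_command", "body": {
  "moves": [
    {"dy": -0.96,"dz": -0.78},
    {"dy": -0.96,"dz": -0.78},
    {"dy": -0.96,"dz": -0.78},
    {"dy": -0.96,"dz": -0.78},
    {"dy": 0}
  ]
}}

```text
invalid input
```

```bash
cat >> h.py <<'E'
def wsnap(tag):
    o=telemetry.get_obs(); s=snap('wrist',tag); T=np.eye(4);T[:3,:3]=o['eef_rot'];T[:3,3]=o['eef_pos']
    s['T']=T@s['tool_from_camera']; return o,s
def go(o,xyz):
    return np.round(np.array(o['eef_rot']).T@(np.array(xyz)-o['eef_pos'])/.03,2)
def st(o): return dict(t=round(float(o['time']),2),p=np.round(o['eef_pos'],4).tolist(),w=round(float(o['gripper_width']),4),F=np.round(o['contact_force'],2).tolist())
HT={'red':.050,'yellow':.052,'green':.055,'blue':.058}
def find(c,tag):
    o,s=wsnap(tag); print(st(o),np.round(o['eef_rot'],3).tolist())
    for ce,stt,m in blobs(s['img'],c,60):
        # convex hull centre of nose region (cone outline) ~ base circle at H-12mm
        w=onz(s,ce,HT[c]-.007,s['T']); print(c,ce.round(1),stt[2:],w.round(4)[:2],'go',go(o,[w[0],w[1],o['eef_pos'][2]]))
    return o,s
E
python3 -c "
from h import *
find('blue','w1')"
```

```text
{'t': 0.15, 'p': [0.15, -0.5026, 0.2304], 'w': 0.0854, 'F': [-0.43, 1.05, -0.08]} [[-0.0, 0.286, -0.958], [0.002, -0.958, -0.286], [-1.0, -0.002, -0.0]]
```

View pics/w1.png

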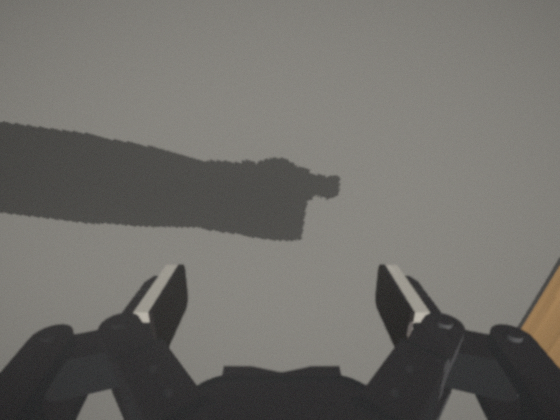

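The rows probably need every field. I'll test with one row.

{"method": "arm_command", "body": {
  "moves": [
    {"dx": 0,"dy": 0,"dz": 0,"ax": 0.92,"ay": 0,"az": 0,"hand": 0}
  ],
  "grip_force": 40
}}

```text
time: 0.3
eef_pos: [0.15, -0.5029, 0.2308]
eef_rot: [[-0.0, 0.206, -0.979], [0.001, -0.979, -0.206], [-1.0, -0.001, -0.0]]
contact_force: [-0.9, -0.3, -0.8]
gripper_width: 0.0851
```

{"method": "arm_command", "body": {
  "moves": [
    {"dx": 0,"dy": 0,"dz": 0,"ax": 0.92,"ay": 0,"az": 0,"hand": 0},
    {"dx": 0,"dy": 0,"dz": 0,"ax": 0.92,"ay": 0,"az": 0,"hand": 0},
    {"dx": 0,"dy": 0,"dz": 0,"ax": 0.92,"ay": 0,"az": 0,"hand": 0},
    {"dx": 0,"dy": 0,"dz": 0,"ax": 0.94,"ay": 0,"az": 0,"hand": 0}
  ]
}}

```text
time: 0.7
eef_pos: [0.15, -0.5029, 0.231]
eef_rot: [[-0.0, -0.116, -0.993], [0.001, -0.993, 0.116], [-1.0, -0.001, 0.0]]
contact_force: [0.7, 0.3, -0.6]
gripper_width: 0.0854
```

{"method": "arm_command", "body": {
  "moves": [
    {"dx": 0,"dy": -0.96,"dz": -0.78,"ax": 0,"ay": 0,"az": 0,"hand": 0},
    {"dx": 0,"dy": -0.96,"dz": -0.78,"ax": 0,"ay": 0,"az": 0,"hand": 0},
    {"dx": 0,"dy": -0.96,"dz": -0.78,"ax": 0,"ay": 0,"az": 0,"hand": 0},
    {"dx": 0,"dy": -0.96,"dz": -0.78,"ax": 0,"ay": 0,"az": 0,"hand": 0},
    {"dx": 0,"dy": -0.96,"dz": -0.78,"ax": 0,"ay": 0,"az": 0,"hand": 0}
  ]
}}

```text
time: 1.2
eef_pos: [0.2833, -0.372, 0.2311]
eef_rot: [[0.0, -0.113, -0.994], [0.0, -0.994, 0.113], [-1.0, -0.0, 0.0]]
contact_force: [1.0, 0.3, 0.1]
gripper_width: 0.0852
```

{"method": "arm_command", "body": {
  "moves": [
    {"dx": 0,"dy": -0.96,"dz": -0.78,"ax": 0,"ay": 0,"az": 0,"hand": 0},
    {"dx": 0,"dy": -0.96,"dz": -0.78,"ax": 0,"ay": 0,"az": 0,"hand": 0},
    {"dx": 0,"dy": -0.96,"dz": -0.78,"ax": 0,"ay": 0,"az": 0,"hand": 0},
    {"dx": 0,"dy": -0.96,"dz": -0.78,"ax": 0,"ay": 0,"az": 0,"hand": 0},
    {"dx": 0,"dy": 0,"dz": 0,"ax": 0,"ay": 0,"az": 0,"hand": 0}
  ]
}}

```text
time: 1.7
eef_pos: [0.3908, -0.2663, 0.2311]
eef_rot: [[0.001, -0.107, -0.994], [0.002, -0.994, 0.107], [-1.0, -0.002, -0.001]]
contact_force: [-0.7, 0.2, 0.7]
gripper_width: 0.0854
```

```bash
python3 -c "
from h import *
find('blue','w2')"
```

```text
{'t': 1.7, 'p': [0.3908, -0.2663, 0.2311], 'w': 0.0854, 'F': [-0.68, 0.23, 0.69]} [[0.001, -0.107, -0.994], [0.002, -0.994, 0.107], [-1.0, -0.002, -0.001]]
blue [54.1 22.9] [  67   48 2855] [ 0.5598 -0.0785] go [ 0.02 -6.83 -4.93]
blue [283.4 180. ] [ 33  31 527] [ 0.3925 -0.2689] go [-0.    0.08 -0.07]
```

View pics/w2.png

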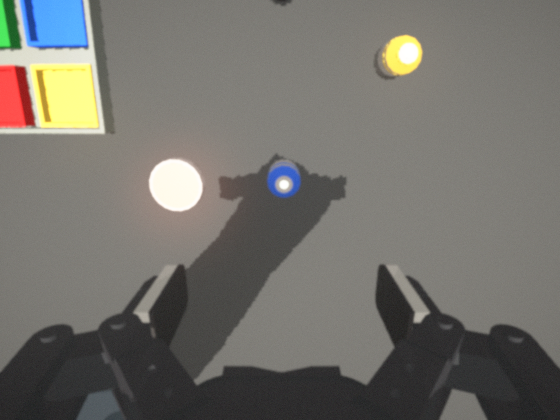

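The wrist view shows blue's nose at (283,180), nearly under the TCP, with nothing near the fingers. Descending.

{"method": "arm_command", "body": {
  "moves": [
    {"dx": 0.95,"dy": 0.08,"dz": -0.07,"ax": 0,"ay": 0,"az": 0,"hand": 0},
    {"dx": 0.95,"dy": 0,"dz": 0,"ax": 0,"ay": 0,"az": 0,"hand": 0},
    {"dx": 0.95,"dy": 0,"dz": 0,"ax": 0,"ay": 0,"az": 0,"hand": 0},
    {"dx": 0.95,"dy": 0,"dz": 0,"ax": 0,"ay": 0,"az": 0,"hand": 0},
    {"dx": 0.95,"dy": 0,"dz": 0,"ax": 0,"ay": 0,"az": 0,"hand": 0}
  ]
}}

```text
time: 2.25
eef_pos: [0.3894, -0.273, 0.0876]
eef_rot: [[-0.001, -0.115, -0.993], [-0.0, -0.993, 0.115], [-1.0, 0.0, 0.0]]
contact_force: [0.6, -0.2, -0.4]
gripper_width: 0.085
```

{"method": "arm_command", "body": {
  "moves": [
    {"dx": 0.95,"dy": 0,"dz": 0,"ax": 0,"ay": 0,"az": 0,"hand": 0},
    {"dx": 0.95,"dy": 0,"dz": 0,"ax": 0,"ay": 0,"az": 0,"hand": 0},
    {"dx": 0.45,"dy": 0,"dz": 0,"ax": 0,"ay": 0,"az": 0,"hand": 0},
    {"dx": 0,"dy": 0,"dz": 0,"ax": 0,"ay": 0,"az": 0,"hand": 0},
    {"dx": 0,"dy": 0,"dz": 0,"ax": 0,"ay": 0,"az": 0,"hand": 0}
  ]
}}

```text
time: 2.75
eef_pos: [0.3904, -0.2728, 0.0191]
eef_rot: [[0.0, -0.114, -0.993], [-0.001, -0.993, 0.114], [-1.0, 0.001, -0.001]]
contact_force: [0.0, 0.3, 0.0]
gripper_width: 0.0855
```

```bash
python3 -c "
from h import *
find('blue','w3')"
```

```text
{'t': 2.75, 'p': [0.3904, -0.2728, 0.0191], 'w': 0.0855, 'F': [0.02, 0.32, 0.0]} [[0.0, -0.114, -0.993], [-0.001, -0.993, 0.114], [-1.0, 0.001, -0.001]]
blue [270.3 254.1] [ 60  17 131] [ 0.4147 -0.272 ] go [ 0.   -0.12 -0.8 ]
blue [270.9 294.5] [  82   66 3028] [ 0.3975 -0.2701] go [ 0.   -0.12 -0.22]
```

View pics/w3.png

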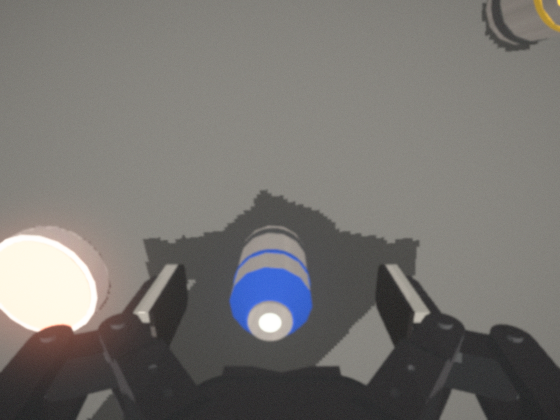

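```bash
cat >> h.py <<'E'
def lens(s,uv,c,o,z0=0):
    w=onz(s,uv,HT[c]+z0,s['T']); print('lens',w.round(4),'go',go(o,[w[0],w[1],o['eef_pos'][2]]))
def finger(s,o,uvs):
    Ti=s['tool_from_camera']
    for u,v in uvs:
        z=s['z_map'][v,u]; p=cv2.undistortPoints(np.array([[[u,v]]],float),s['K'],s['dist_coeffs'])[0,0]
        print((u,v),(Ti@np.array([p[0]*z,-p[1]*z,-z,1]))[:3].round(4))
E
python3 -c "
from h import *
o,s=wsnap('w3b'); lens(s,(270,322),'blue',o)
finger(s,o,[(170,275),(182,270),(182,300),(395,270),(380,270)])"
```

```text
lens [ 0.3902 -0.2693  0.058 ] go [-0.   -0.13  0.05]
(170, 275) [-0.0259 -0.0442 -0.0116]
(182, 270) [-0.0167 -0.0422 -0.0088]
(182, 300) [-0.0216 -0.042   0.0029]
(395, 270) [-0.0231  0.047  -0.0124]
(380, 270) [-0.0163  0.0432 -0.0086]
```

Blue's lens at (270,322) is 4 mm off in the jaw direction. I'll correct that and close.

{"method": "arm_command", "body": {
  "moves": [
    {"dx": 0,"dy": -0.13,"dz": 0.03,"ax": 0,"ay": 0,"az": 0,"hand": 0},
    {"dx": 0,"dy": 0,"dz": 0,"ax": 0,"ay": 0,"az": 0,"hand": 255},
    {"dx": 0,"dy": 0,"dz": 0,"ax": 0,"ay": 0,"az": 0,"hand": 255},
    {"dx": 0,"dy": 0,"dz": 0,"ax": 0,"ay": 0,"az": 0,"hand": 255},
    {"dx": 0,"dy": 0,"dz": 0,"ax": 0,"ay": 0,"az": 0,"hand": 255}
  ]
}}

```text
time: 3.35
eef_pos: [0.3902, -0.2683, 0.0188]
eef_rot: [[0.001, -0.113, -0.994], [-0.001, -0.994, 0.113], [-1.0, 0.001, -0.001]]
contact_force: [0.2, -1.0, -0.8]
gripper_width: 0.0328
```

{"method": "arm_command", "body": {
  "moves": [
    {"dx": 0,"dy": 0,"dz": 0,"ax": 0,"ay": 0,"az": 0,"hand": 255},
    {"dx": 0,"dy": 0,"dz": 0,"ax": 0,"ay": 0,"az": 0,"hand": 255},
    {"dx": 0,"dy": 0,"dz": 0,"ax": 0,"ay": 0,"az": 0,"hand": 255},
    {"dx": 0,"dy": 0,"dz": 0,"ax": 0,"ay": 0,"az": 0,"hand": 255}
  ]
}}

```text
time: 3.75
eef_pos: [0.3902, -0.2683, 0.0187]
eef_rot: [[0.001, -0.113, -0.994], [-0.001, -0.994, 0.113], [-1.0, 0.001, -0.001]]
contact_force: [-0.2, 0.1, 2.6]
gripper_width: 0.0332
```

```bash
python3 -c "
from h import *
find('blue','w4')"
```

```text
{'t': 3.75, 'p': [0.3902, -0.2683, 0.0187], 'w': 0.0332, 'F': [-0.16, 0.08, 2.57]} [[0.001, -0.113, -0.994], [-0.001, -0.994, 0.113], [-1.0, 0.001, -0.001]]
blue [283.2 254. ] [ 68  23 157] [ 0.4141 -0.2723] go [ 0.    0.04 -0.81]
blue [281.2 293. ] [  83   66 3076] [ 0.3977 -0.2697] go [ 0.    0.02 -0.25]
```

View pics/w4.png

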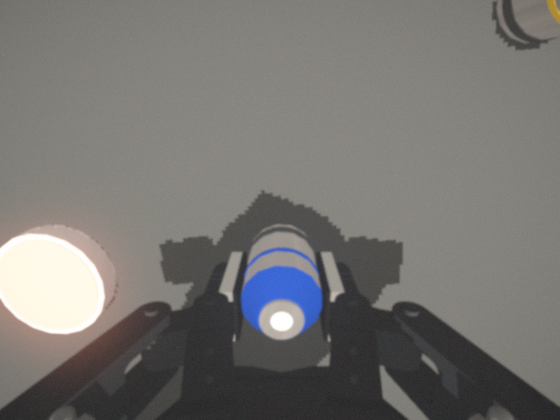

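Blue is held and centred at (282,322). I'll check the fingertip height relative to the TCP.

```bash
python3 -c "
from h import *
o,s=wsnap('w4b')
finger(s,o,[(237,257),(234,270),(228,292),(328,257),(332,270),(226,262),(340,262),(222,270)])"
```

```text
(237, 257) [-0.01   -0.0192 -0.0117]
(234, 270) [-0.0211 -0.0191 -0.0113]
(228, 292) [-0.0378 -0.019  -0.0115]
(328, 257) [-0.0092  0.0215 -0.0114]
(332, 270) [-0.0222  0.0213 -0.012 ]
(226, 262) [-0.0086 -0.0246 -0.0085]
(340, 262) [-0.0068  0.0275 -0.0076]
(222, 270) [-0.0151 -0.0253 -0.008 ]
```

{"method": "arm_command", "body": {
  "moves": [
    {"dx": -0.5,"dy": 0,"dz": 0,"ax": 0,"ay": 0,"az": 0,"hand": 255},
    {"dx": -1,"dy": 0,"dz": 0,"ax": 0,"ay": 0,"az": 0,"hand": 255},
    {"dx": -1,"dy": 0,"dz": 0,"ax": 0,"ay": 0,"az": 0,"hand": 255},
    {"dx": -0.9,"dy": 0,"dz": 0,"ax": 0,"ay": 0,"az": 0,"hand": 255},
    {"dx": 0,"dy": -0.5,"dz": -0.4,"ax": 0,"ay": 0,"az": 0,"hand": 255}
  ]
}}

```text
time: 4.35
eef_pos: [0.4046, -0.257, 0.124]
eef_rot: [[0.004, -0.116, -0.993], [-0.005, -0.993, 0.116], [-1.0, 0.004, -0.005]]
contact_force: [1.1, -0.6, -1.3]
gripper_width: 0.0327
```

{"method": "arm_command", "body": {
  "moves": [
    {"dx": 0,"dy": -0.94,"dz": -0.68,"ax": 0,"ay": 0,"az": 0,"hand": 255},
    {"dx": 0,"dy": -0.94,"dz": -0.68,"ax": 0,"ay": 0,"az": 0,"hand": 255},
    {"dx": 0,"dy": -0.94,"dz": -0.68,"ax": 0,"ay": 0,"az": 0,"hand": 255},
    {"dx": 0,"dy": -0.94,"dz": -0.68,"ax": 0,"ay": 0,"az": 0,"hand": 255},
    {"dx": 0,"dy": -0.94,"dz": -0.68,"ax": 0,"ay": 0,"az": 0,"hand": 255}
  ]
}}

```text
time: 4.85
eef_pos: [0.5206, -0.1244, 0.1188]
eef_rot: [[-0.003, -0.113, -0.994], [0.001, -0.994, 0.113], [-1.0, -0.001, 0.003]]
contact_force: [0.5, -0.2, -1.6]
gripper_width: 0.033
```

{"method": "arm_command", "body": {
  "moves": [
    {"dx": 0,"dy": -0.94,"dz": -0.68,"ax": 0,"ay": 0,"az": 0,"hand": 255},
    {"dx": 0,"dy": -0.94,"dz": -0.68,"ax": 0,"ay": 0,"az": 0,"hand": 255},
    {"dx": 0,"dy": -0.43,"dz": -0.31,"ax": 0,"ay": 0,"az": 0,"hand": 255},
    {"dx": 0,"dy": 0,"dz": 0,"ax": 0,"ay": 0,"az": 0,"hand": 255},
    {"dx": 0,"dy": 0,"dz": 0,"ax": 0,"ay": 0,"az": 0,"hand": 255}
  ]
}}

```text
time: 5.35
eef_pos: [0.5774, -0.063, 0.1193]
eef_rot: [[-0.003, -0.113, -0.994], [-0.0, -0.994, 0.113], [-1.0, 0.001, 0.003]]
contact_force: [0.7, -0.0, -1.0]
gripper_width: 0.0327
```

```bash
cat >> h.py <<'E'
def bays(tag):
    HUE['green']=[(45,85)]
    o,s=wsnap(tag);print(st(o),np.round(o['eef_rot'],3).tolist())
    for c in HUE:
        for ce,stt,m in blobs(s['img'],c,400,100,60):
            w=onz(s,ce,.010,s['T']); print(c,ce.round(1),stt[2:],w.round(4)[:2],'go',go(o,[w[0],w[1],o['eef_pos'][2]]))
    return o,s
E
python3 -c "
from h import *
o,s=bays('w5')"
```

```text
{'t': 5.35, 'p': [0.5774, -0.063, 0.1193], 'w': 0.0327, 'F': [0.73, -0.01, -0.96]} [[-0.003, -0.113, -0.994], [-0.0, -0.994, 0.113], [-1.0, 0.001, 0.003]]
red [182.1 287.9] [  85   80 5234] [0.5087 0.0321] go [ 0.01 -2.89  2.63]
green [174.4 201.4] [  89   79 6473] [0.5878 0.0217] go [-0.   -2.85 -0.03]
blue [277.5 198.1] [  84   79 5657] [ 0.5812 -0.061 ] go [-0.   -0.08 -0.12]
blue [281.5 292.8] [  83   65 3138] [ 0.4942 -0.0544] go [0.01 0.03 2.79]
```

View pics/w5.png

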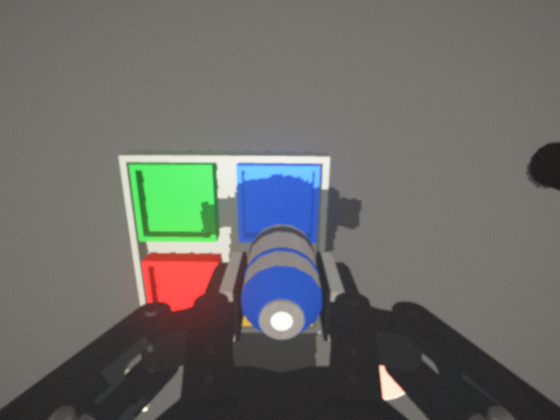

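The image shows blue's foot above the blue bay, with the bay floor at (278,198). Lowering to just above the floor.

{"method": "arm_command", "body": {
  "moves": [
    {"dx": 0.8,"dy": -0.05,"dz": 0,"ax": 0,"ay": 0,"az": 0,"hand": 255},
    {"dx": 0.9,"dy": 0,"dz": 0,"ax": 0,"ay": 0,"az": 0,"hand": 255},
    {"dx": 0.7,"dy": 0,"dz": 0,"ax": 0,"ay": 0,"az": 0,"hand": 255},
    {"dx": 0.3,"dy": 0,"dz": 0,"ax": 0,"ay": 0,"az": 0,"hand": 255},
    {"dx": 0.1,"dy": 0,"dz": 0,"ax": 0,"ay": 0,"az": 0,"hand": 255}
  ]
}}

```text
time: 5.9
eef_pos: [0.5769, -0.062, 0.0349]
eef_rot: [[-0.003, -0.115, -0.993], [0.0, -0.993, 0.115], [-1.0, -0.0, 0.003]]
contact_force: [-0.2, -0.8, -2.0]
gripper_width: 0.0329
```

{"method": "arm_command", "body": {
  "moves": [
    {"dx": 0,"dy": 0,"dz": 0,"ax": 0,"ay": 0,"az": 0,"hand": 255},
    {"dx": 0,"dy": 0,"dz": 0,"ax": 0,"ay": 0,"az": 0,"hand": 255}
  ]
}}

```text
time: 6.1
eef_pos: [0.5797, -0.0618, 0.0379]
eef_rot: [[0.003, -0.114, -0.994], [-0.001, -0.994, 0.114], [-1.0, 0.0, -0.003]]
contact_force: [-0.2, -0.2, -1.1]
gripper_width: 0.033
```

```bash
python3 -c "
from h import *
snap('side','s1');o,s=bays('w6')"
```

```text
{'t': 6.15, 'p': [0.5799, -0.0617, 0.0381], 'w': 0.0325, 'F': [1.03, -0.17, -0.78]} [[0.003, -0.113, -0.994], [-0.001, -0.994, 0.113], [-1.0, 0.0, -0.003]]
red [105.2 324.6] [ 40  29 542] [0.538  0.0537] go [-0.01 -3.66  1.82]
red [168.2 391.9] [ 43  48 978] [0.4802 0.0263] go [-0.01 -2.54  3.63]
green [133.1 249.3] [  135   109 12958] [0.5868 0.0225] go [-0.   -2.82  0.09]
blue [278.5 221.6] [ 124   65 5362] [ 0.5943 -0.0624] go [ 0.   -0.03 -0.48]
blue [281.1 292.5] [  83   64 3132] [ 0.5493 -0.0587] go [-0.    0.01  1.02]
```

View pics/w6.png

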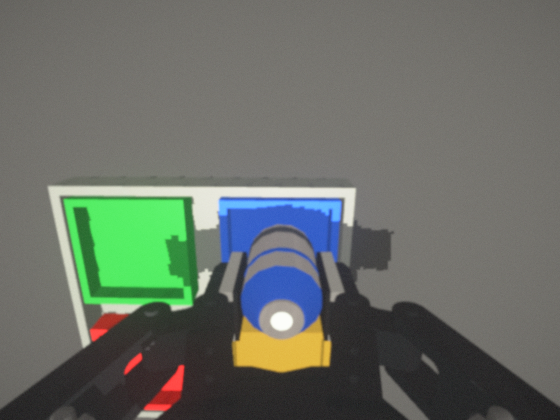

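View pics/s1.png

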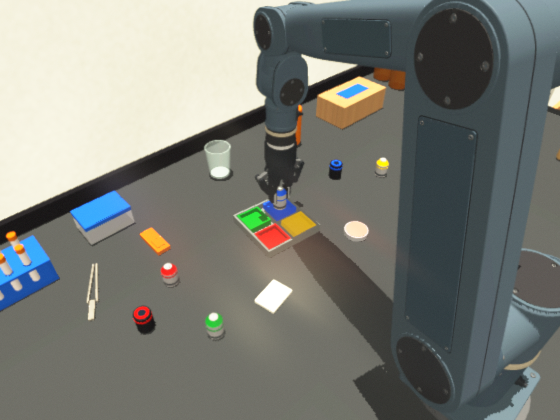

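{"method": "arm_command", "body": {
  "moves": [
    {"dx": 0.08,"dy": 0,"dz": 0,"ax": 0,"ay": 0,"az": 0,"hand": 255},
    {"dx": 0.06,"dy": 0,"dz": 0,"ax": 0,"ay": 0,"az": 0,"hand": 255},
    {"dx": 0.05,"dy": 0,"dz": 0,"ax": 0,"ay": 0,"az": 0,"hand": 255},
    {"dx": 0.04,"dy": 0,"dz": 0,"ax": 0,"ay": 0,"az": 0,"hand": 255},
    {"dx": 0,"dy": 0,"dz": 0,"ax": 0,"ay": 0,"az": 0,"hand": 255}
  ]
}}

```text
time: 6.7
eef_pos: [0.5783, -0.0612, 0.0289]
eef_rot: [[-0.001, -0.113, -0.994], [0.0, -0.994, 0.113], [-1.0, -0.0, 0.001]]
contact_force: [0.2, -0.5, -1.7]
gripper_width: 0.0329
```

{"method": "arm_command", "body": {
  "moves": [
    {"dx": 0.02,"dy": 0,"dz": 0,"ax": 0,"ay": 0,"az": 0,"hand": 255},
    {"dx": 0,"dy": 0,"dz": 0,"ax": 0,"ay": 0,"az": 0,"hand": 255}
  ]
}}

```text
time: 6.9
eef_pos: [0.5787, -0.0612, 0.0288]
eef_rot: [[0.0, -0.113, -0.994], [-0.0, -0.994, 0.113], [-1.0, 0.0, -0.0]]
contact_force: [1.0, 0.1, -1.4]
gripper_width: 0.0326
```

{"method": "arm_command", "body": {
  "moves": [
    {"dx": 0.02,"dy": 0,"dz": 0,"ax": 0,"ay": 0,"az": 0,"hand": 255},
    {"dx": 0,"dy": 0,"dz": 0,"ax": 0,"ay": 0,"az": 0,"hand": 255}
  ]
}}

```text
time: 7.1
eef_pos: [0.5788, -0.0613, 0.0287]
eef_rot: [[0.0, -0.113, -0.994], [-0.0, -0.994, 0.113], [-1.0, 0.0, -0.0]]
contact_force: [-1.8, 0.7, 0.9]
gripper_width: 0.0329
```

Fz goes from -1.5 N (hanging weight) to +0.9 N at the predicted height, so it's in contact. One more tiny step to confirm.

{"method": "arm_command", "body": {
  "moves": [
    {"dx": 0.02,"dy": 0,"dz": 0,"ax": 0,"ay": 0,"az": 0,"hand": 255},
    {"dx": 0,"dy": 0,"dz": 0,"ax": 0,"ay": 0,"az": 0,"hand": 255}
  ]
}}

```text
time: 7.3
eef_pos: [0.5788, -0.0613, 0.0287]
eef_rot: [[0.001, -0.113, -0.994], [-0.0, -0.994, 0.113], [-1.0, 0.0, -0.001]]
contact_force: [-2.7, 0.9, 5.2]
gripper_width: 0.033
```

{"method": "arm_command", "body": {
  "moves": [
    {"dx": 0,"dy": 0,"dz": 0,"ax": 0,"ay": 0,"az": 0,"hand": 90},
    {"dx": 0,"dy": 0,"dz": 0,"ax": 0,"ay": 0,"az": 0,"hand": 90},
    {"dx": 0,"dy": 0,"dz": 0,"ax": 0,"ay": 0,"az": 0,"hand": 90},
    {"dx": 0,"dy": 0,"dz": 0,"ax": 0,"ay": 0,"az": 0,"hand": 90}
  ]
}}

```text
time: 7.7
eef_pos: [0.5786, -0.0612, 0.0273]
eef_rot: [[-0.0, -0.113, -0.994], [0.0, -0.994, 0.113], [-1.0, -0.0, 0.0]]
contact_force: [-0.2, -0.6, -0.2]
gripper_width: 0.055
```

```bash
python3 -c "
from h import *
o,s=wsnap('w7');print(st(o))"
```

```text
{'t': 7.7, 'p': [0.5786, -0.0612, 0.0273], 'w': 0.055, 'F': [-0.24, -0.63, -0.24]}
```

View pics/w7.png

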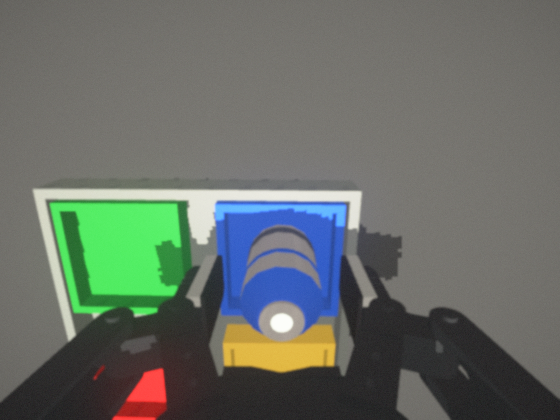

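Blue stands upright in its bay, released, and the fingers are clear at columns 200–360. Rising and going to yellow.

{"method": "arm_command", "body": {
  "moves": [
    {"dx": -0.6,"dy": 0,"dz": 0,"ax": 0,"ay": 0,"az": 0,"hand": 90},
    {"dx": -1,"dy": 0,"dz": 0,"ax": 0,"ay": 0,"az": 0,"hand": 90},
    {"dx": -1,"dy": 0,"dz": 0,"ax": 0,"ay": 0,"az": 0,"hand": 90},
    {"dx": -1,"dy": 0,"dz": 0,"ax": 0,"ay": 0,"az": 0,"hand": 60},
    {"dx": -0.6,"dy": 0.7,"dz": 0.1,"ax": 0,"ay": 0,"az": 0,"hand": 0}
  ]
}}

```text
time: 8.25
eef_pos: [0.5749, -0.0804, 0.1566]
eef_rot: [[0.004, -0.11, -0.994], [0.0, -0.994, 0.11], [-1.0, -0.001, -0.004]]
contact_force: [-0.1, -1.6, 0.2]
gripper_width: 0.0777
```

{"method": "arm_command", "body": {
  "moves": [
    {"dx": -0.4,"dy": 0.96,"dz": 0.12,"ax": 0,"ay": 0,"az": 0,"hand": 0},
    {"dx": -0.4,"dy": 0.96,"dz": 0.12,"ax": 0,"ay": 0,"az": 0,"hand": 0},
    {"dx": -0.4,"dy": 0.96,"dz": 0.12,"ax": 0,"ay": 0,"az": 0,"hand": 0},
    {"dx": 0,"dy": 0.96,"dz": 0.12,"ax": 0,"ay": 0,"az": 0,"hand": 0},
    {"dx": 0,"dy": 0.96,"dz": 0.12,"ax": 0,"ay": 0,"az": 0,"hand": 0}
  ]
}}

```text
time: 8.75
eef_pos: [0.5392, -0.2242, 0.1904]
eef_rot: [[0.002, -0.113, -0.994], [-0.001, -0.994, 0.113], [-1.0, 0.001, -0.002]]
contact_force: [-0.6, 0.8, -0.1]
gripper_width: 0.0855
```

{"method": "arm_command", "body": {
  "moves": [
    {"dx": 0,"dy": 0.96,"dz": 0.13,"ax": 0,"ay": 0,"az": 0,"hand": 0},
    {"dx": 0,"dy": 0.96,"dz": 0.13,"ax": 0,"ay": 0,"az": 0,"hand": 0},
    {"dx": 0,"dy": 0.96,"dz": 0.13,"ax": 0,"ay": 0,"az": 0,"hand": 0},
    {"dx": 0,"dy": 0.96,"dz": 0.13,"ax": 0,"ay": 0,"az": 0,"hand": 0},
    {"dx": 0,"dy": 0.96,"dz": 0.13,"ax": 0,"ay": 0,"az": 0,"hand": 0}
  ]
}}

```text
time: 9.25
eef_pos: [0.5031, -0.3648, 0.1894]
eef_rot: [[0.0, -0.113, -0.994], [0.0, -0.994, 0.113], [-1.0, -0.0, -0.0]]
contact_force: [-0.4, -0.3, 0.5]
gripper_width: 0.0848
```

{"method": "arm_command", "body": {
  "moves": [
    {"dx": 0,"dy": 0.96,"dz": 0.13,"ax": 0,"ay": 0,"az": 0,"hand": 0},
    {"dx": 0,"dy": 0,"dz": 0,"ax": 0,"ay": 0,"az": 0,"hand": 0},
    {"dx": 0,"dy": 0,"dz": 0,"ax": 0,"ay": 0,"az": 0,"hand": 0},
    {"dx": 0,"dy": 0,"dz": 0,"ax": 0,"ay": 0,"az": 0,"hand": 0}
  ]
}}

```text
time: 9.65
eef_pos: [0.4966, -0.391, 0.1895]
eef_rot: [[-0.0, -0.112, -0.994], [0.001, -0.994, 0.112], [-1.0, -0.001, 0.0]]
contact_force: [-0.0, 0.7, 0.5]
gripper_width: 0.0851
```

```bash
sed -i "s/'yellow':\[(24,35)\]/'yellow':[(20,35)]/" h.py; python3 -c "
from h import *
find('yellow','w8')"
```

```text
{'t': 9.65, 'p': [0.4966, -0.391, 0.1895], 'w': 0.0851, 'F': [-0.02, 0.69, 0.53]} [[-0.0, -0.112, -0.994], [0.001, -0.994, 0.112], [-1.0, -0.001, 0.0]]
yellow [283.6 185.4] [ 38  35 739] [ 0.5016 -0.3941] go [-0.    0.08 -0.18]
```

View pics/w8.png

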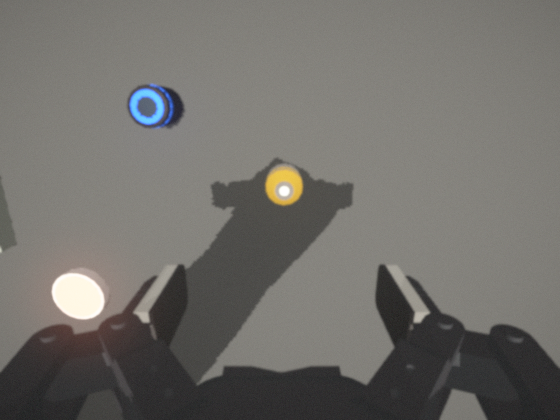

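Yellow's nose is at (284,186), its lens at (284,190), and the blue eyepiece at (150,105) is well clear. Descending.

{"method": "arm_command", "body": {
  "moves": [
    {"dx": 1,"dy": 0.07,"dz": -0.11,"ax": 0,"ay": 0,"az": 0,"hand": 0},
    {"dx": 1,"dy": 0,"dz": 0,"ax": 0,"ay": 0,"az": 0,"hand": 0},
    {"dx": 1,"dy": 0,"dz": 0,"ax": 0,"ay": 0,"az": 0,"hand": 0},
    {"dx": 1,"dy": 0,"dz": 0,"ax": 0,"ay": 0,"az": 0,"hand": 0},
    {"dx": 0.9,"dy": 0,"dz": 0,"ax": 0,"ay": 0,"az": 0,"hand": 0}
  ]
}}

```text
time: 10.2
eef_pos: [0.4997, -0.3927, 0.0413]
eef_rot: [[-0.0, -0.111, -0.994], [0.001, -0.994, 0.111], [-1.0, -0.001, 0.0]]
contact_force: [-0.3, -0.7, -0.2]
gripper_width: 0.0858
```

{"method": "arm_command", "body": {
  "moves": [
    {"dx": 0.5,"dy": 0,"dz": 0,"ax": 0,"ay": 0,"az": 0,"hand": 0},
    {"dx": 0.3,"dy": 0,"dz": 0,"ax": 0,"ay": 0,"az": 0,"hand": 0},
    {"dx": 0.18,"dy": 0,"dz": 0,"ax": 0,"ay": 0,"az": 0,"hand": 0},
    {"dx": 0,"dy": 0,"dz": 0,"ax": 0,"ay": 0,"az": 0,"hand": 0},
    {"dx": 0,"dy": 0,"dz": 0,"ax": 0,"ay": 0,"az": 0,"hand": 0}
  ]
}}

```text
time: 10.7
eef_pos: [0.5002, -0.3951, 0.0148]
eef_rot: [[0.002, -0.113, -0.994], [-0.002, -0.994, 0.113], [-1.0, 0.002, -0.002]]
contact_force: [-0.3, 0.2, -0.1]
gripper_width: 0.0857
```

```bash
cat >> h.py <<'E'
def lensauto(c,tag,z0=0):
    o,s=wsnap(tag);print(st(o))
    bl=max(blobs(s['img'],c,300),key=lambda b:b[1][4]); x,y,w,h,_=bl[1]
    g=s['img'].min(2).copy(); M=np.zeros_like(g); M[y:y+h+25,x:x+w]=1
    n,l,stt,ce=cv2.connectedComponentsWithStats(((g>215)&(M>0)).astype(np.uint8))
    if n>1:
        i=1+np.argmax(stt[1:,4]); print(ce[i].round(1),stt[i,4]); lens(s,ce[i],c,o,z0)
E
python3 -c "
from h import *
lensauto('yellow','w9')"
```

```text
{'t': 10.7, 'p': [0.5002, -0.3951, 0.0148], 'w': 0.0857, 'F': [-0.34, 0.24, -0.09]}
[277.6 321.1] 327
lens [ 0.4987 -0.394   0.052 ] go [-0.   -0.03  0.05]
```

View pics/w9.png

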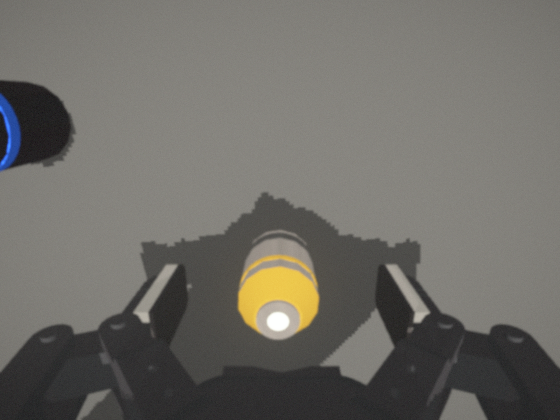

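Yellow is centred at (278,321). Closing.

{"method": "arm_command", "body": {
  "moves": [
    {"dx": 0,"dy": -0.04,"dz": 0.04,"ax": 0,"ay": 0,"az": 0,"hand": 0},
    {"dx": 0,"dy": 0,"dz": 0,"ax": 0,"ay": 0,"az": 0,"hand": 255},
    {"dx": 0,"dy": 0,"dz": 0,"ax": 0,"ay": 0,"az": 0,"hand": 255},
    {"dx": 0,"dy": 0,"dz": 0,"ax": 0,"ay": 0,"az": 0,"hand": 255},
    {"dx": 0,"dy": 0,"dz": 0,"ax": 0,"ay": 0,"az": 0,"hand": 255}
  ]
}}

```text
time: 11.25
eef_pos: [0.4984, -0.3933, 0.0136]
eef_rot: [[0.0, -0.113, -0.994], [-0.001, -0.994, 0.113], [-1.0, 0.001, -0.0]]
contact_force: [0.2, 0.2, -0.7]
gripper_width: 0.033
```

{"method": "arm_command", "body": {
  "moves": [
    {"dx": 0,"dy": 0,"dz": 0,"ax": 0,"ay": 0,"az": 0,"hand": 255},
    {"dx": 0,"dy": 0,"dz": 0,"ax": 0,"ay": 0,"az": 0,"hand": 255},
    {"dx": 0,"dy": 0,"dz": 0,"ax": 0,"ay": 0,"az": 0,"hand": 255},
    {"dx": 0,"dy": 0,"dz": 0,"ax": 0,"ay": 0,"az": 0,"hand": 255}
  ]
}}

```text
time: 11.65
eef_pos: [0.4985, -0.3932, 0.0135]
eef_rot: [[0.0, -0.113, -0.994], [-0.0, -0.994, 0.113], [-1.0, 0.0, -0.0]]
contact_force: [-0.1, 0.5, 1.8]
gripper_width: 0.0327
```

```bash
python3 -c "
from h import *
lensauto('yellow','w10')
o=telemetry.get_obs();print(go(o,[.4986,-.0518,.12]))"
```

```text
{'t': 11.65, 'p': [0.4985, -0.3932, 0.0135], 'w': 0.0327, 'F': [-0.13, 0.52, 1.82]}
[281.2 318.6] 336
lens [ 0.4989 -0.3938  0.052 ] go [ 0.    0.02 -0.02]
[ -3.56 -11.31   1.28]
```

View pics/w10.png

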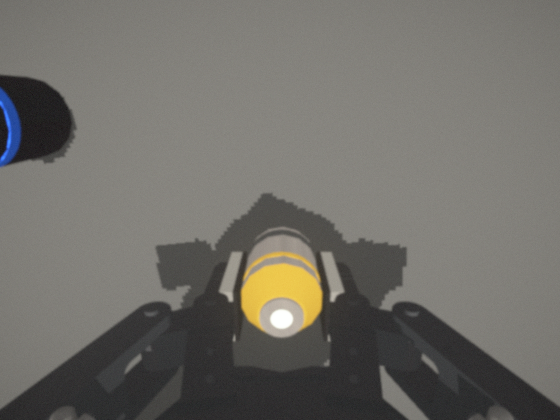

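Yellow is held and centred at (281,319). Lift and carry.

{"method": "arm_command", "body": {
  "moves": [
    {"dx": -0.56,"dy": 0,"dz": 0,"ax": 0,"ay": 0,"az": 0,"hand": 255},
    {"dx": -1,"dy": 0,"dz": 0,"ax": 0,"ay": 0,"az": 0,"hand": 255},
    {"dx": -1,"dy": 0,"dz": 0,"ax": 0,"ay": 0,"az": 0,"hand": 255},
    {"dx": -1,"dy": 0,"dz": 0,"ax": 0,"ay": 0,"az": 0,"hand": 255},
    {"dx": 0,"dy": -0.5,"dz": 0.07,"ax": 0,"ay": 0,"az": 0,"hand": 255}
  ]
}}

```text
time: 12.2
eef_pos: [0.4999, -0.3812, 0.1252]
eef_rot: [[0.007, -0.115, -0.993], [-0.007, -0.993, 0.115], [-1.0, 0.006, -0.007]]
contact_force: [0.4, -0.0, -0.2]
gripper_width: 0.0324
```

{"method": "arm_command", "body": {
  "moves": [
    {"dx": 0,"dy": -0.94,"dz": 0.11,"ax": 0,"ay": 0,"az": 0,"hand": 255},
    {"dx": 0,"dy": -0.94,"dz": 0.11,"ax": 0,"ay": 0,"az": 0,"hand": 255},
    {"dx": 0,"dy": -0.94,"dz": 0.11,"ax": 0,"ay": 0,"az": 0,"hand": 255},
    {"dx": 0,"dy": -0.94,"dz": 0.11,"ax": 0,"ay": 0,"az": 0,"hand": 255},
    {"dx": 0,"dy": -0.94,"dz": 0.11,"ax": 0,"ay": 0,"az": 0,"hand": 255}
  ]
}}

```text
time: 12.7
eef_pos: [0.4967, -0.2342, 0.1189]
eef_rot: [[-0.002, -0.113, -0.994], [0.001, -0.994, 0.113], [-1.0, -0.001, 0.002]]
contact_force: [0.2, -0.2, -0.7]
gripper_width: 0.0329
```

{"method": "arm_command", "body": {
  "moves": [
    {"dx": 0,"dy": -0.94,"dz": 0.11,"ax": 0,"ay": 0,"az": 0,"hand": 255},
    {"dx": 0,"dy": -0.94,"dz": 0.11,"ax": 0,"ay": 0,"az": 0,"hand": 255},
    {"dx": 0,"dy": -0.94,"dz": 0.11,"ax": 0,"ay": 0,"az": 0,"hand": 255},
    {"dx": 0,"dy": -0.94,"dz": 0.11,"ax": 0,"ay": 0,"az": 0,"hand": 255},
    {"dx": 0,"dy": -0.94,"dz": 0.11,"ax": 0,"ay": 0,"az": 0,"hand": 255}
  ]
}}

```text
time: 13.2
eef_pos: [0.4961, -0.0924, 0.119]
eef_rot: [[-0.002, -0.113, -0.994], [0.001, -0.994, 0.113], [-1.0, -0.001, 0.002]]
contact_force: [0.3, 0.7, -1.1]
gripper_width: 0.0327
```

{"method": "arm_command", "body": {
  "moves": [
    {"dx": 0,"dy": -0.94,"dz": 0.11,"ax": 0,"ay": 0,"az": 0,"hand": 255},
    {"dx": 0,"dy": -0.47,"dz": 0,"ax": 0,"ay": 0,"az": 0,"hand": 255},
    {"dx": 0,"dy": 0,"dz": 0,"ax": 0,"ay": 0,"az": 0,"hand": 255},
    {"dx": 0,"dy": 0,"dz": 0,"ax": 0,"ay": 0,"az": 0,"hand": 255}
  ]
}}

```text
time: 13.6
eef_pos: [0.4985, -0.0519, 0.1196]
eef_rot: [[-0.001, -0.113, -0.994], [-0.001, -0.994, 0.113], [-1.0, 0.001, 0.001]]
contact_force: [0.9, -0.8, -1.5]
gripper_width: 0.0326
```

```bash
python3 -c "
from h import *
o,s=bays('w11')
print(go(o,[.4986,-.0518,.0135+.010]))"
```

```text
{'t': 13.6, 'p': [0.4985, -0.0519, 0.1196], 'w': 0.0326, 'F': [0.91, -0.82, -1.48]} [[-0.001, -0.113, -0.994], [-0.001, -0.994, 0.113], [-1.0, 0.001, 0.001]]
red [176.8 201.7] [  92   82 6902] [0.5085 0.0311] go [-0.   -2.79 -0.02]
yellow [279.7 199. ] [  85   81 5907] [ 0.5014 -0.0516] go [-0.   -0.02 -0.1 ]
yellow [281.2 288.5] [  84   81 3693] [ 0.4197 -0.0436] go [0.   0.02 2.64]
green [166.8  93.3] [  97   94 8479] [0.5911 0.0214] go [-0.   -2.78 -2.79]
blue [280.9  93. ] [  94   95 7495] [ 0.5816 -0.0616] go [-0.    0.01 -2.79]
[ 3.2  -0.01 -0.01]
```

View pics/w11.png

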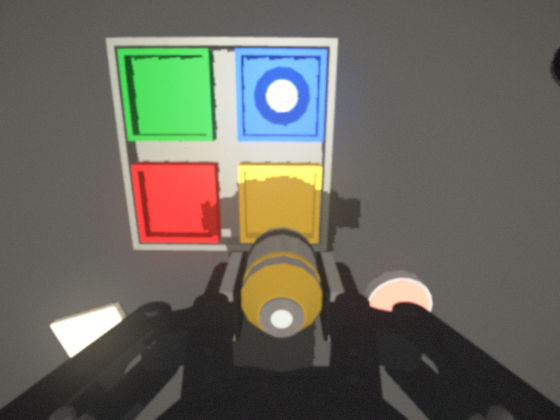

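Blue stands centred in its bay at (281,95), and yellow is over its own bay at (280,199). Lowering.

{"method": "arm_command", "body": {
  "moves": [
    {"dx": 0.8,"dy": 0,"dz": 0,"ax": 0,"ay": 0,"az": 0,"hand": 255},
    {"dx": 0.9,"dy": 0,"dz": 0,"ax": 0,"ay": 0,"az": 0,"hand": 255},
    {"dx": 0.7,"dy": 0,"dz": 0,"ax": 0,"ay": 0,"az": 0,"hand": 255},
    {"dx": 0.3,"dy": 0,"dz": 0,"ax": 0,"ay": 0,"az": 0,"hand": 255},
    {"dx": 0.1,"dy": 0,"dz": 0,"ax": 0,"ay": 0,"az": 0,"hand": 255}
  ]
}}

```text
time: 14.15
eef_pos: [0.4975, -0.0522, 0.0347]
eef_rot: [[-0.003, -0.115, -0.993], [0.0, -0.993, 0.115], [-1.0, -0.0, 0.003]]
contact_force: [0.3, -0.8, -1.4]
gripper_width: 0.0331
```

{"method": "arm_command", "body": {
  "moves": [
    {"dx": 0,"dy": 0,"dz": 0,"ax": 0,"ay": 0,"az": 0,"hand": 255},
    {"dx": 0.1,"dy": 0,"dz": 0,"ax": 0,"ay": 0,"az": 0,"hand": 255},
    {"dx": 0.07,"dy": 0,"dz": 0,"ax": 0,"ay": 0,"az": 0,"hand": 255},
    {"dx": 0.05,"dy": 0,"dz": 0,"ax": 0,"ay": 0,"az": 0,"hand": 255},
    {"dx": 0.03,"dy": 0,"dz": 0,"ax": 0,"ay": 0,"az": 0,"hand": 255}
  ]
}}

```text
time: 14.65
eef_pos: [0.4988, -0.0515, 0.0288]
eef_rot: [[0.001, -0.113, -0.994], [-0.0, -0.994, 0.113], [-1.0, 0.0, -0.001]]
contact_force: [-0.2, -0.7, -1.1]
gripper_width: 0.0327
```

{"method": "arm_command", "body": {
  "moves": [
    {"dx": 0.02,"dy": 0,"dz": 0,"ax": 0,"ay": 0,"az": 0,"hand": 255},
    {"dx": 0.02,"dy": 0,"dz": 0,"ax": 0,"ay": 0,"az": 0,"hand": 255},
    {"dx": 0.02,"dy": 0,"dz": 0,"ax": 0,"ay": 0,"az": 0,"hand": 255},
    {"dx": 0,"dy": 0,"dz": 0,"ax": 0,"ay": 0,"az": 0,"hand": 255}
  ]
}}

```text
time: 15.05
eef_pos: [0.4985, -0.0515, 0.0266]
eef_rot: [[-0.0, -0.113, -0.994], [0.0, -0.994, 0.113], [-1.0, -0.0, 0.0]]
contact_force: [-0.1, 0.3, -1.4]
gripper_width: 0.0325
```

Still hanging, with about 3 mm to go.

{"method": "arm_command", "body": {
  "moves": [
    {"dx": 0.03,"dy": 0,"dz": 0,"ax": 0,"ay": 0,"az": 0,"hand": 255},
    {"dx": 0.03,"dy": 0,"dz": 0,"ax": 0,"ay": 0,"az": 0,"hand": 255},
    {"dx": 0.02,"dy": 0,"dz": 0,"ax": 0,"ay": 0,"az": 0,"hand": 255},
    {"dx": 0,"dy": 0,"dz": 0,"ax": 0,"ay": 0,"az": 0,"hand": 255}
  ]
}}

```text
time: 15.45
eef_pos: [0.4984, -0.0515, 0.0242]
eef_rot: [[-0.0, -0.113, -0.994], [0.0, -0.994, 0.113], [-1.0, -0.0, 0.0]]
contact_force: [0.1, -0.1, -1.6]
gripper_width: 0.0325
```

{"method": "arm_command", "body": {
  "moves": [
    {"dx": 0.02,"dy": 0,"dz": 0,"ax": 0,"ay": 0,"az": 0,"hand": 255},
    {"dx": 0,"dy": 0,"dz": 0,"ax": 0,"ay": 0,"az": 0,"hand": 255}
  ]
}}

```text
time: 15.65
eef_pos: [0.4985, -0.0515, 0.0236]
eef_rot: [[-0.0, -0.113, -0.994], [0.0, -0.994, 0.113], [-1.0, -0.0, 0.0]]
contact_force: [-0.1, 1.0, -1.7]
gripper_width: 0.0331
```

{"method": "arm_command", "body": {
  "moves": [
    {"dx": 0.02,"dy": 0,"dz": 0,"ax": 0,"ay": 0,"az": 0,"hand": 255},
    {"dx": 0,"dy": 0,"dz": 0,"ax": 0,"ay": 0,"az": 0,"hand": 255}
  ]
}}

```text
time: 15.85
eef_pos: [0.4986, -0.0516, 0.0234]
eef_rot: [[0.0, -0.113, -0.994], [-0.0, -0.994, 0.113], [-1.0, 0.0, -0.0]]
contact_force: [-0.8, 0.2, -0.1]
gripper_width: 0.0327
```

{"method": "arm_command", "body": {
  "moves": [
    {"dx": 0.02,"dy": 0,"dz": 0,"ax": 0,"ay": 0,"az": 0,"hand": 255},
    {"dx": 0,"dy": 0,"dz": 0,"ax": 0,"ay": 0,"az": 0,"hand": 255}
  ]
}}

```text
time: 16.05
eef_pos: [0.4987, -0.0516, 0.0234]
eef_rot: [[0.0, -0.113, -0.994], [-0.0, -0.994, 0.113], [-1.0, 0.0, -0.0]]
contact_force: [-3.8, 0.4, 5.2]
gripper_width: 0.033
```

Seated at the predicted height. Release, rise, and go to green.

{"method": "arm_command", "body": {
  "moves": [
    {"dx": 0,"dy": 0,"dz": 0,"ax": 0,"ay": 0,"az": 0,"hand": 90},
    {"dx": 0,"dy": 0,"dz": 0,"ax": 0,"ay": 0,"az": 0,"hand": 90},
    {"dx": 0,"dy": 0,"dz": 0,"ax": 0,"ay": 0,"az": 0,"hand": 90},
    {"dx": 0,"dy": 0,"dz": 0,"ax": 0,"ay": 0,"az": 0,"hand": 90}
  ]
}}

```text
time: 16.45
eef_pos: [0.4985, -0.0515, 0.0223]
eef_rot: [[-0.0, -0.113, -0.994], [0.0, -0.994, 0.113], [-1.0, -0.0, 0.0]]
contact_force: [-0.5, 0.3, -0.5]
gripper_width: 0.0554
```

{"method": "arm_command", "body": {
  "moves": [
    {"dx": -0.6,"dy": 0,"dz": 0,"ax": 0,"ay": 0,"az": 0,"hand": 90},
    {"dx": -1,"dy": 0,"dz": 0,"ax": 0,"ay": 0,"az": 0,"hand": 90},
    {"dx": -1,"dy": 0,"dz": 0,"ax": 0,"ay": 0,"az": 0,"hand": 90},
    {"dx": -1,"dy": 0,"dz": 0,"ax": 0,"ay": 0,"az": 0,"hand": 60},
    {"dx": -0.6,"dy": -0.5,"dz": 0.2,"ax": 0,"ay": 0,"az": 0,"hand": 0}
  ]
}}

```text
time: 16.95
eef_pos: [0.4959, -0.0373, 0.1513]
eef_rot: [[0.004, -0.115, -0.993], [-0.002, -0.993, 0.115], [-1.0, 0.001, -0.004]]
contact_force: [1.0, -0.2, -1.1]
gripper_width: 0.078
```

{"method": "arm_command", "body": {
  "moves": [
    {"dx": -0.4,"dy": -0.95,"dz": 0.41,"ax": 0,"ay": 0,"az": 0,"hand": 0},
    {"dx": -0.4,"dy": -0.95,"dz": 0.41,"ax": 0,"ay": 0,"az": 0,"hand": 0},
    {"dx": -0.4,"dy": -0.95,"dz": 0.41,"ax": 0,"ay": 0,"az": 0,"hand": 0},
    {"dx": 0,"dy": -0.95,"dz": 0.41,"ax": 0,"ay": 0,"az": 0,"hand": 0},
    {"dx": 0,"dy": -0.95,"dz": 0.41,"ax": 0,"ay": 0,"az": 0,"hand": 0}
  ]
}}

```text
time: 17.45
eef_pos: [0.4424, 0.0602, 0.186]
eef_rot: [[0.002, -0.046, -0.999], [0.044, -0.998, 0.046], [-0.999, -0.044, 0.0]]
contact_force: [-1.1, 0.5, -0.5]
gripper_width: 0.0855
```

{"method": "arm_command", "body": {
  "moves": [
    {"dx": 0,"dy": -0.95,"dz": 0.41,"ax": 0,"ay": 0,"az": 0,"hand": 0},
    {"dx": 0,"dy": -0.95,"dz": 0.41,"ax": 0,"ay": 0,"az": 0,"hand": 0},
    {"dx": 0,"dy": -0.95,"dz": 0.41,"ax": 0,"ay": 0,"az": 0,"hand": 0},
    {"dx": 0,"dy": -0.95,"dz": 0.41,"ax": 0,"ay": 0,"az": 0,"hand": 0},
    {"dx": 0,"dy": -0.95,"dz": 0.41,"ax": 0,"ay": 0,"az": 0,"hand": 0}
  ]
}}

```text
time: 17.95
eef_pos: [0.3824, 0.1211, 0.1963]
eef_rot: [[-0.007, 0.049, -0.999], [0.113, -0.992, -0.049], [-0.994, -0.113, 0.001]]
contact_force: [0.2, 0.5, -0.4]
gripper_width: 0.0854
```

{"method": "arm_command", "body": {
  "moves": [
    {"dx": 0,"dy": -0.55,"dz": 0.24,"ax": 0,"ay": 0,"az": 0,"hand": 0},
    {"dx": 0,"dy": 0,"dz": 0,"ax": 0,"ay": 0,"az": 0,"hand": 0},
    {"dx": 0,"dy": 0,"dz": 0,"ax": 0,"ay": 0,"az": 0,"hand": 0},
    {"dx": 0,"dy": 0,"dz": 0,"ax": 0,"ay": 0,"az": 0,"hand": 0}
  ]
}}

```text
time: 18.35
eef_pos: [0.3764, 0.1263, 0.198]
eef_rot: [[-0.008, 0.058, -0.998], [0.119, -0.991, -0.058], [-0.993, -0.12, 0.001]]
contact_force: [-0.1, 0.2, 0.0]
gripper_width: 0.0853
```

```bash
python3 -c "
from h import *
find('green','w12')
s=snap('top','t2')
lensauto('green','w12b')"
```

```text
{'t': 18.35, 'p': [0.3764, 0.1263, 0.198], 'w': 0.0853, 'F': [-0.14, 0.2, 0.05]} [[-0.008, 0.058, -0.998], [0.119, -0.991, -0.058], [-0.993, -0.12, 0.001]]
green [144.4 148.5] [ 31  34 490] [0.4032 0.2757] go [ 0.59 -4.88 -1.18]
{'t': 18.45, 'p': [0.3764, 0.1263, 0.1979], 'w': 0.0853, 'F': [0.37, -0.05, 0.71]}
[133.8 151.9] 240
lens [0.4005 0.2824 0.055 ] go [ 0.62 -5.11 -1.1 ]
```

View pics/w12.png

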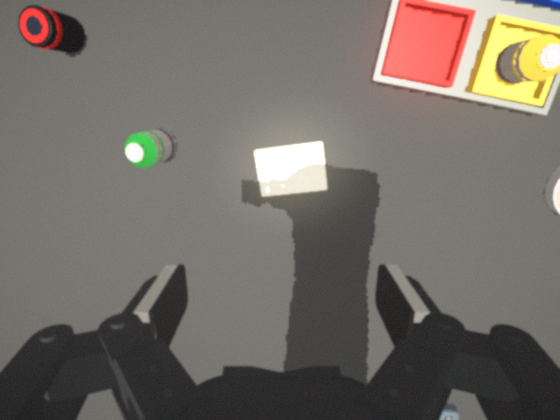

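View pics/t2.png

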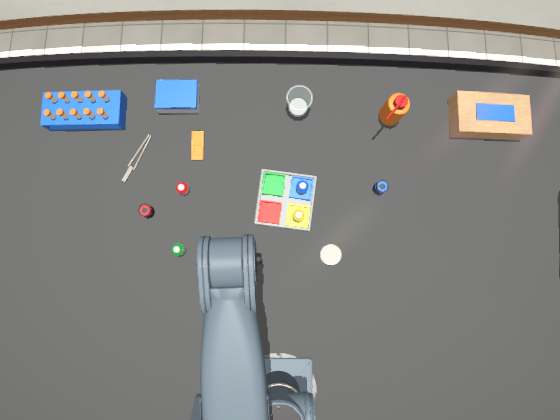

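The arm stopped short and tilted, so a joint is at its limit. I'll check which.

```bash
python3 -c "
from h import *
print(np.round(telemetry.get_obs()['joint_pos'],3))"
```

```text
[ 0.057 -0.314 -0.297  1.589  0.12   3.141]
```

Joint 6 is at +3.14. A quarter turn back, with the jaws along case x, suits everything left, so I'll rotate and check.

{"method": "arm_command", "body": {
  "moves": [
    {"dx": 0,"dy": 0,"dz": 0,"ax": -1,"ay": 0,"az": 0,"hand": 0},
    {"dx": 0,"dy": 0,"dz": 0,"ax": -1,"ay": 0,"az": 0,"hand": 0},
    {"dx": 0,"dy": 0,"dz": 0,"ax": -1,"ay": 0,"az": 0,"hand": 0},
    {"dx": 0,"dy": 0,"dz": 0,"ax": -1,"ay": 0,"az": 0,"hand": 0},
    {"dx": 0,"dy": 0,"dz": 0,"ax": -1,"ay": 0,"az": 0,"hand": 0}
  ]
}}

```text
time: 19.0
eef_pos: [0.3763, 0.1263, 0.198]
eef_rot: [[-0.008, 0.477, -0.879], [0.12, -0.872, -0.474], [-0.993, -0.109, -0.05]]
contact_force: [-0.3, -1.5, -0.1]
gripper_width: 0.0853
```

```bash
python3 -c "
from h import *
o=telemetry.get_obs();print(st(o),np.round(o['joint_pos'],3),np.round(o['eef_rot'],3).tolist())"
```

```text
{'t': 19.0, 'p': [0.3763, 0.1263, 0.198], 'w': 0.0853, 'F': [-0.3, -1.48, -0.09]} [ 0.057 -0.314 -0.297  1.589  0.12   2.701] [[-0.008, 0.477, -0.879], [0.12, -0.872, -0.474], [-0.993, -0.109, -0.05]]
```

```bash
cat >> h.py <<'E'
from scipy.spatial.transform import Rotation as Rn
def rot(o,yaw):
    a=np.radians(yaw);y=np.array([np.cos(a),np.sin(a),0]);x=np.array([0,0,-1.]);T=np.c_[x,y,np.cross(x,y)]
    return np.degrees((Rn.from_matrix(np.array(o['eef_rot'])).inv()*Rn.from_matrix(T)).as_rotvec())/5
E
python3 -c "
from h import *
o=telemetry.get_obs();r=rot(o,-6.5);print(r,r/12)"
```

```text
[-10.98234148  -1.1286061    0.87998914] [-0.91519512 -0.09405051  0.07333243]
```

{"method": "arm_command", "body": {
  "moves": [
    {"dx": 0,"dy": 0,"dz": 0,"ax": -0.915,"ay": -0.094,"az": 0.073,"hand": 0},
    {"dx": 0,"dy": 0,"dz": 0,"ax": -0.915,"ay": -0.094,"az": 0.073,"hand": 0},
    {"dx": 0,"dy": 0,"dz": 0,"ax": -0.915,"ay": -0.094,"az": 0.073,"hand": 0},
    {"dx": 0,"dy": 0,"dz": 0,"ax": -0.915,"ay": -0.094,"az": 0.073,"hand": 0},
    {"dx": 0,"dy": 0,"dz": 0,"ax": -0.915,"ay": -0.094,"az": 0.073,"hand": 0}
  ]
}}

```text
time: 19.5
eef_pos: [0.3763, 0.1263, 0.1979]
eef_rot: [[-0.019, 0.781, -0.624], [0.069, -0.621, -0.78], [-0.997, -0.058, -0.042]]
contact_force: [-0.3, -0.3, -0.6]
gripper_width: 0.0856
```

{"method": "arm_command", "body": {
  "moves": [
    {"dx": 0,"dy": 0,"dz": 0,"ax": -0.915,"ay": -0.094,"az": 0.073,"hand": 0},
    {"dx": 0,"dy": 0,"dz": 0,"ax": -0.915,"ay": -0.094,"az": 0.073,"hand": 0},
    {"dx": 0,"dy": 0,"dz": 0,"ax": -0.915,"ay": -0.094,"az": 0.073,"hand": 0},
    {"dx": 0,"dy": 0,"dz": 0,"ax": -0.915,"ay": -0.094,"az": 0.073,"hand": 0},
    {"dx": 0,"dy": 0,"dz": 0,"ax": -0.915,"ay": -0.094,"az": 0.073,"hand": 0}
  ]
}}

```text
time: 20.0
eef_pos: [0.3763, 0.1263, 0.1979]
eef_rot: [[-0.01, 0.963, -0.27], [0.018, -0.27, -0.963], [-1.0, -0.014, -0.015]]
contact_force: [0.0, -0.4, 0.6]
gripper_width: 0.0856
```

{"method": "arm_command", "body": {
  "moves": [
    {"dx": 0,"dy": 0,"dz": 0,"ax": -0.915,"ay": -0.094,"az": 0.073,"hand": 0},
    {"dx": 0,"dy": 0,"dz": 0,"ax": -0.915,"ay": -0.094,"az": 0.073,"hand": 0},
    {"dx": 0,"dy": 0,"dz": 0,"ax": 0,"ay": 0,"az": 0,"hand": 0},
    {"dx": 0,"dy": 0,"dz": 0,"ax": 0,"ay": 0,"az": 0,"hand": 0}
  ]
}}

```text
time: 20.4
eef_pos: [0.3762, 0.1265, 0.198]
eef_rot: [[-0.001, 0.993, -0.118], [0.0, -0.118, -0.993], [-1.0, -0.001, -0.0]]
contact_force: [0.9, -0.1, 1.3]
gripper_width: 0.0855
```

```bash
python3 -c "
from h import *
o=telemetry.get_obs();print(st(o),np.round(o['joint_pos'],3),rot(o,-6.5),go(o,[.4,.280,.19]))"
```

```text
{'t': 20.4, 'p': [0.3762, 0.1265, 0.198], 'w': 0.0855, 'F': [0.89, -0.05, 1.26]} [ 0.155 -0.293 -0.276  1.588  0.     1.844] [-0.05742658 -0.00355426  0.0078393 ] [ 0.27  0.18 -5.18]
```

{"method": "arm_command", "body": {
  "moves": [
    {"dx": 0.04,"dy": 0.03,"dz": -0.86,"ax": -0.05,"ay": 0,"az": 0,"hand": 0},
    {"dx": 0.04,"dy": 0.03,"dz": -0.86,"ax": 0,"ay": 0,"az": 0,"hand": 0},
    {"dx": 0.04,"dy": 0.03,"dz": -0.86,"ax": 0,"ay": 0,"az": 0,"hand": 0},
    {"dx": 0.04,"dy": 0.03,"dz": -0.86,"ax": 0,"ay": 0,"az": 0,"hand": 0},
    {"dx": 0.04,"dy": 0.03,"dz": -0.86,"ax": 0,"ay": 0,"az": 0,"hand": 0}
  ]
}}

```text
time: 20.9
eef_pos: [0.3954, 0.2551, 0.192]
eef_rot: [[-0.0, 0.993, -0.114], [0.0, -0.114, -0.993], [-1.0, -0.0, -0.0]]
contact_force: [-0.1, -0.7, 0.8]
gripper_width: 0.0855
```

{"method": "arm_command", "body": {
  "moves": [
    {"dx": 0.04,"dy": 0.03,"dz": -0.86,"ax": 0,"ay": 0,"az": 0,"hand": 0},
    {"dx": 0,"dy": 0,"dz": 0,"ax": 0,"ay": 0,"az": 0,"hand": 0},
    {"dx": 0,"dy": 0,"dz": 0,"ax": 0,"ay": 0,"az": 0,"hand": 0},
    {"dx": 0,"dy": 0,"dz": 0,"ax": 0,"ay": 0,"az": 0,"hand": 0}
  ]
}}

```text
time: 21.3
eef_pos: [0.3989, 0.2791, 0.1909]
eef_rot: [[-0.001, 0.994, -0.113], [-0.0, -0.113, -0.994], [-1.0, -0.001, 0.0]]
contact_force: [0.3, -0.7, 0.5]
gripper_width: 0.0851
```

```bash
python3 -c "
from h import *
find('green','w13')
lensauto('green','w13b')"
```

```text
{'t': 21.3, 'p': [0.3989, 0.2791, 0.1909], 'w': 0.0851, 'F': [0.28, -0.68, 0.54]} [[-0.001, 0.994, -0.113], [-0.0, -0.113, -0.994], [-1.0, -0.001, 0.0]]
green [281.7 181.9] [ 35  34 518] [0.4009 0.2867] go [-0.    0.04 -0.26]
{'t': 21.35, 'p': [0.3989, 0.279, 0.191], 'w': 0.0855, 'F': [0.61, 0.25, 0.61]}
[281.5 188. ] 82
lens [0.4004 0.2829 0.055 ] go [-0.    0.03 -0.13]
```

View pics/w13.png

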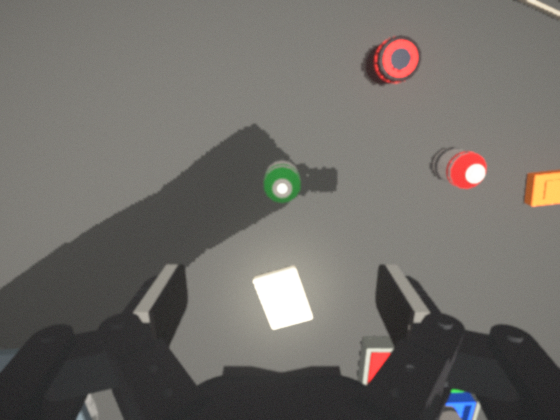

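Green's lens is at (282,188), under the TCP. Descending.

{"method": "arm_command", "body": {
  "moves": [
    {"dx": 1,"dy": 0.03,"dz": -0.12,"ax": 0,"ay": 0,"az": 0,"hand": 0},
    {"dx": 1,"dy": 0,"dz": 0,"ax": 0,"ay": 0,"az": 0,"hand": 0},
    {"dx": 1,"dy": 0,"dz": 0,"ax": 0,"ay": 0,"az": 0,"hand": 0},
    {"dx": 1,"dy": 0,"dz": 0,"ax": 0,"ay": 0,"az": 0,"hand": 0},
    {"dx": 0.9,"dy": 0,"dz": 0,"ax": 0,"ay": 0,"az": 0,"hand": 0}
  ]
}}

```text
time: 21.9
eef_pos: [0.3999, 0.2824, 0.0428]
eef_rot: [[-0.0, 0.994, -0.114], [0.0, -0.114, -0.994], [-1.0, -0.001, -0.0]]
contact_force: [0.1, -0.8, -0.7]
gripper_width: 0.0857
```

{"method": "arm_command", "body": {
  "moves": [
    {"dx": 0.5,"dy": 0,"dz": 0,"ax": 0,"ay": 0,"az": 0,"hand": 0},
    {"dx": 0.3,"dy": 0,"dz": 0,"ax": 0,"ay": 0,"az": 0,"hand": 0},
    {"dx": 0.17,"dy": 0,"dz": 0,"ax": 0,"ay": 0,"az": 0,"hand": 0},
    {"dx": 0,"dy": 0,"dz": 0,"ax": 0,"ay": 0,"az": 0,"hand": 0},
    {"dx": 0,"dy": 0,"dz": 0,"ax": 0,"ay": 0,"az": 0,"hand": 0}
  ]
}}

```text
time: 22.4
eef_pos: [0.401, 0.2836, 0.016]
eef_rot: [[0.001, 0.994, -0.112], [0.001, -0.112, -0.994], [-1.0, 0.001, -0.001]]
contact_force: [0.4, 0.1, 0.5]
gripper_width: 0.0854
```

```bash
python3 -c "
from h import *
lensauto('green','w14')"
```

```text
{'t': 22.4, 'p': [0.401, 0.2836, 0.016], 'w': 0.0854, 'F': [0.36, 0.1, 0.48]}
[278.  319.6] 360
lens [0.4004 0.2829 0.055 ] go [-0.   -0.02  0.02]
```

View pics/w14.png

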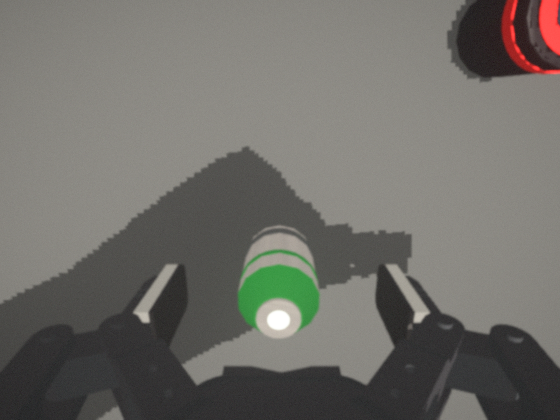

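Green is centred at (278,320). Closing.

{"method": "arm_command", "body": {
  "moves": [
    {"dx": 0,"dy": -0.02,"dz": 0.02,"ax": 0,"ay": 0,"az": 0,"hand": 255},
    {"dx": 0,"dy": 0,"dz": 0,"ax": 0,"ay": 0,"az": 0,"hand": 255},
    {"dx": 0,"dy": 0,"dz": 0,"ax": 0,"ay": 0,"az": 0,"hand": 255},
    {"dx": 0,"dy": 0,"dz": 0,"ax": 0,"ay": 0,"az": 0,"hand": 255},
    {"dx": 0,"dy": 0,"dz": 0,"ax": 0,"ay": 0,"az": 0,"hand": 255}
  ]
}}

```text
time: 22.95
eef_pos: [0.3999, 0.2829, 0.0153]
eef_rot: [[0.001, 0.994, -0.112], [0.001, -0.112, -0.994], [-1.0, 0.0, -0.001]]
contact_force: [0.5, -0.1, 1.7]
gripper_width: 0.0325
```

{"method": "arm_command", "body": {
  "moves": [
    {"dx": 0,"dy": 0,"dz": 0,"ax": 0,"ay": 0,"az": 0,"hand": 255},
    {"dx": 0,"dy": 0,"dz": 0,"ax": 0,"ay": 0,"az": 0,"hand": 255},
    {"dx": 0,"dy": 0,"dz": 0,"ax": 0,"ay": 0,"az": 0,"hand": 255}
  ]
}}

```text
time: 23.25
eef_pos: [0.3999, 0.283, 0.0153]
eef_rot: [[0.001, 0.994, -0.112], [0.001, -0.112, -0.994], [-1.0, 0.0, -0.001]]
contact_force: [-0.2, -0.2, 3.0]
gripper_width: 0.0326
```

```bash
python3 -c "
from h import *
lensauto('green','w15')
o=telemetry.get_obs();print(go(o,[.5885,.0200,.12]))"
```

```text
{'t': 23.25, 'p': [0.3999, 0.283, 0.0153], 'w': 0.0326, 'F': [-0.2, -0.18, 3.01]}
[281.1 318.8] 369
lens [0.4006 0.283  0.055 ] go [ 0.    0.02 -0.  ]
[-3.49  7.23  8.  ]
```

View pics/w15.png

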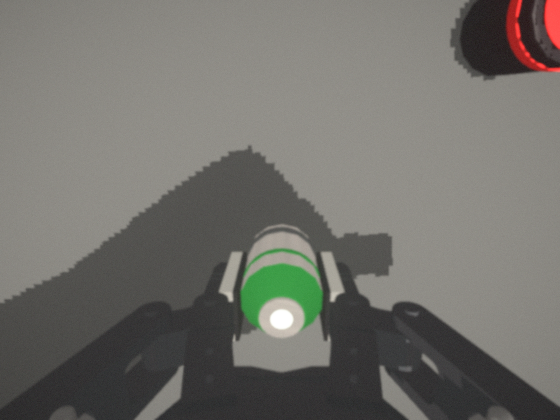

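Green is held and centred at (281,319). Carry it to the green bay.

{"method": "arm_command", "body": {
  "moves": [
    {"dx": -0.5,"dy": 0,"dz": 0,"ax": 0,"ay": 0,"az": 0,"hand": 255},
    {"dx": -1,"dy": 0,"dz": 0,"ax": 0,"ay": 0,"az": 0,"hand": 255},
    {"dx": -1,"dy": 0,"dz": 0,"ax": 0,"ay": 0,"az": 0,"hand": 255},
    {"dx": -1,"dy": 0,"dz": 0,"ax": 0,"ay": 0,"az": 0,"hand": 255},
    {"dx": 0,"dy": 0.4,"dz": 0.44,"ax": 0,"ay": 0,"az": 0,"hand": 255}
  ]
}}

```text
time: 23.8
eef_pos: [0.4113, 0.2703, 0.1238]
eef_rot: [[0.005, 0.994, -0.109], [0.004, -0.109, -0.994], [-1.0, 0.004, -0.005]]
contact_force: [1.3, -0.3, -1.9]
gripper_width: 0.0329
```

{"method": "arm_command", "body": {
  "moves": [
    {"dx": 0,"dy": 0.8,"dz": 0.89,"ax": 0,"ay": 0,"az": 0,"hand": 255},
    {"dx": 0,"dy": 0.8,"dz": 0.89,"ax": 0,"ay": 0,"az": 0,"hand": 255},
    {"dx": 0,"dy": 0.8,"dz": 0.89,"ax": 0,"ay": 0,"az": 0,"hand": 255},
    {"dx": 0,"dy": 0.8,"dz": 0.89,"ax": 0,"ay": 0,"az": 0,"hand": 255},
    {"dx": 0,"dy": 0.8,"dz": 0.89,"ax": 0,"ay": 0,"az": 0,"hand": 255}
  ]
}}

```text
time: 24.3
eef_pos: [0.5137, 0.1208, 0.1181]
eef_rot: [[-0.004, 0.994, -0.112], [0.0, -0.112, -0.994], [-1.0, -0.004, 0.0]]
contact_force: [0.2, 0.8, -3.3]
gripper_width: 0.0333
```

{"method": "arm_command", "body": {
  "moves": [
    {"dx": 0,"dy": 0.8,"dz": 0.89,"ax": 0,"ay": 0,"az": 0,"hand": 255},
    {"dx": 0,"dy": 0.8,"dz": 0.89,"ax": 0,"ay": 0,"az": 0,"hand": 255},
    {"dx": 0,"dy": 0.8,"dz": 0.89,"ax": 0,"ay": 0,"az": 0,"hand": 255},
    {"dx": 0,"dy": 0.42,"dz": 0.44,"ax": 0,"ay": 0,"az": 0,"hand": 255},
    {"dx": 0,"dy": 0,"dz": 0,"ax": 0,"ay": 0,"az": 0,"hand": 255}
  ]
}}

```text
time: 24.8
eef_pos: [0.588, 0.0175, 0.1176]
eef_rot: [[-0.003, 0.993, -0.116], [-0.0, -0.116, -0.993], [-1.0, -0.003, 0.001]]
contact_force: [-0.8, 0.3, -1.5]
gripper_width: 0.0331
```

{"method": "arm_command", "body": {
  "moves": [
    {"dx": 0,"dy": 0,"dz": 0,"ax": 0,"ay": 0,"az": 0,"hand": 255},
    {"dx": 0,"dy": 0,"dz": 0,"ax": 0,"ay": 0,"az": 0,"hand": 255}
  ]
}}

```text
time: 25.0
eef_pos: [0.5866, 0.0209, 0.1188]
eef_rot: [[-0.003, 0.994, -0.111], [0.001, -0.111, -0.994], [-1.0, -0.003, -0.001]]
contact_force: [-0.3, 0.2, -2.6]
gripper_width: 0.0331
```

```bash
python3 -c "
from h import *
o,s=bays('w16')
print(go(o,[.588,.0195,.0153+.010]),rot(o,-6.5))"
```

```text
{'t': 25.0, 'p': [0.5866, 0.0209, 0.1188], 'w': 0.0331, 'F': [-0.29, 0.17, -2.6]} [[-0.003, 0.994, -0.111], [0.001, -0.111, -0.994], [-1.0, -0.003, -0.001]]
red [181.3 204.2] [  91   81 6729] [0.5069 0.0275] go [ 0.01 -2.67  0.08]
yellow [177.9 273.1] [  80   49 2158] [ 0.4911 -0.0336] go [ 0.01 -2.96  2.16]
green [284.6 200. ] [  84   79 5356] [0.5899 0.0219] go [-0.    0.11 -0.05]
green [281.2 290.1] [  83   63 2992] [ 0.5781 -0.0598] go [-0.    0.02  2.7 ]
[3.12 0.06 0.04] [ 0.02327024 -0.00839275  0.03310748]
```

View pics/w16.png

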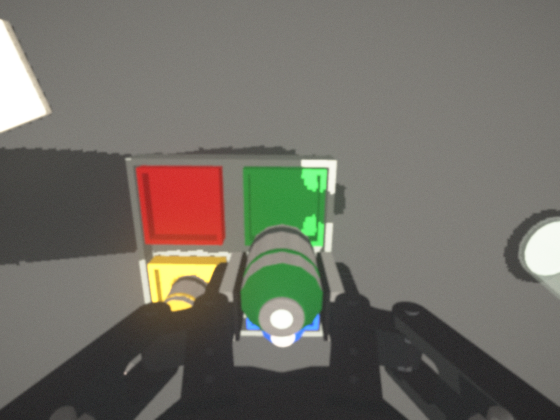

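Green is above its bay, whose floor is at (285,200). Lowering.

{"method": "arm_command", "body": {
  "moves": [
    {"dx": 0.8,"dy": 0.06,"dz": 0.03,"ax": 0,"ay": 0,"az": 0,"hand": 255},
    {"dx": 0.9,"dy": 0,"dz": 0,"ax": 0,"ay": 0,"az": 0,"hand": 255},
    {"dx": 0.6,"dy": 0,"dz": 0,"ax": 0,"ay": 0,"az": 0,"hand": 255},
    {"dx": 0.3,"dy": 0,"dz": 0,"ax": 0,"ay": 0,"az": 0,"hand": 255},
    {"dx": 0.1,"dy": 0,"dz": 0,"ax": 0,"ay": 0,"az": 0,"hand": 255}
  ]
}}

```text
time: 25.55
eef_pos: [0.5881, 0.0197, 0.0374]
eef_rot: [[-0.003, 0.994, -0.111], [0.001, -0.111, -0.994], [-1.0, -0.003, -0.0]]
contact_force: [-0.6, 0.1, -2.7]
gripper_width: 0.0329
```

{"method": "arm_command", "body": {
  "moves": [
    {"dx": 0,"dy": 0,"dz": 0,"ax": 0,"ay": 0,"az": 0,"hand": 255},
    {"dx": 0.1,"dy": 0,"dz": 0,"ax": 0,"ay": 0,"az": 0,"hand": 255},
    {"dx": 0.1,"dy": 0,"dz": 0,"ax": 0,"ay": 0,"az": 0,"hand": 255},
    {"dx": 0.05,"dy": 0,"dz": 0,"ax": 0,"ay": 0,"az": 0,"hand": 255},
    {"dx": 0.03,"dy": 0,"dz": 0,"ax": 0,"ay": 0,"az": 0,"hand": 255}
  ]
}}

```text
time: 26.05
eef_pos: [0.5896, 0.0188, 0.0304]
eef_rot: [[-0.0, 0.994, -0.112], [0.0, -0.112, -0.994], [-1.0, -0.0, -0.0]]
contact_force: [-0.2, 0.0, -2.7]
gripper_width: 0.0328
```

{"method": "arm_command", "body": {
  "moves": [
    {"dx": 0.03,"dy": 0,"dz": 0,"ax": 0,"ay": 0,"az": 0,"hand": 255},
    {"dx": 0,"dy": 0,"dz": 0,"ax": 0,"ay": 0,"az": 0,"hand": 255},
    {"dx": 0,"dy": 0,"dz": 0,"ax": 0,"ay": 0,"az": 0,"hand": 255}
  ]
}}

```text
time: 26.35
eef_pos: [0.5895, 0.0188, 0.0294]
eef_rot: [[-0.0, 0.994, -0.112], [0.0, -0.112, -0.994], [-1.0, -0.0, -0.0]]
contact_force: [-0.1, 0.5, -2.1]
gripper_width: 0.0329
```

About 4 mm to go.

{"method": "arm_command", "body": {
  "moves": [
    {"dx": 0.04,"dy": 0,"dz": 0,"ax": 0,"ay": 0,"az": 0,"hand": 255},
    {"dx": 0.04,"dy": 0,"dz": 0,"ax": 0,"ay": 0,"az": 0,"hand": 255},
    {"dx": 0.03,"dy": 0,"dz": 0,"ax": 0,"ay": 0,"az": 0,"hand": 255},
    {"dx": 0,"dy": 0,"dz": 0,"ax": 0,"ay": 0,"az": 0,"hand": 255}
  ]
}}

```text
time: 26.75
eef_pos: [0.5893, 0.0189, 0.0258]
eef_rot: [[-0.001, 0.994, -0.112], [0.0, -0.112, -0.994], [-1.0, -0.001, -0.0]]
contact_force: [0.2, 0.3, -2.1]
gripper_width: 0.0328
```

{"method": "arm_command", "body": {
  "moves": [
    {"dx": 0.02,"dy": 0,"dz": 0,"ax": 0,"ay": 0,"az": 0,"hand": 255},
    {"dx": 0,"dy": 0,"dz": 0,"ax": 0,"ay": 0,"az": 0,"hand": 255}
  ]
}}

```text
time: 26.95
eef_pos: [0.5895, 0.0189, 0.0255]
eef_rot: [[-0.0, 0.994, -0.112], [0.0, -0.112, -0.994], [-1.0, -0.0, -0.0]]
contact_force: [0.5, -0.4, -2.3]
gripper_width: 0.0328
```

{"method": "arm_command", "body": {
  "moves": [
    {"dx": 0.02,"dy": 0,"dz": 0,"ax": 0,"ay": 0,"az": 0,"hand": 255},
    {"dx": 0,"dy": 0,"dz": 0,"ax": 0,"ay": 0,"az": 0,"hand": 255}
  ]
}}

```text
time: 27.15
eef_pos: [0.5895, 0.0189, 0.0253]
eef_rot: [[-0.0, 0.994, -0.112], [0.0, -0.112, -0.994], [-1.0, -0.0, -0.0]]
contact_force: [-1.0, -0.3, 0.6]
gripper_width: 0.0327
```

{"method": "arm_command", "body": {
  "moves": [
    {"dx": 0.02,"dy": 0,"dz": 0,"ax": 0,"ay": 0,"az": 0,"hand": 255},
    {"dx": 0,"dy": 0,"dz": 0,"ax": 0,"ay": 0,"az": 0,"hand": 255}
  ]
}}

```text
time: 27.35
eef_pos: [0.5896, 0.0189, 0.0253]
eef_rot: [[0.0, 0.994, -0.112], [0.0, -0.112, -0.994], [-1.0, 0.0, -0.0]]
contact_force: [-3.6, 0.5, 5.3]
gripper_width: 0.0327
```

Seated. Release, rise, and go to red.

{"method": "arm_command", "body": {
  "moves": [
    {"dx": 0,"dy": 0,"dz": 0,"ax": 0,"ay": 0,"az": 0,"hand": 90},
    {"dx": 0,"dy": 0,"dz": 0,"ax": 0,"ay": 0,"az": 0,"hand": 90},
    {"dx": 0,"dy": 0,"dz": 0,"ax": 0,"ay": 0,"az": 0,"hand": 90},
    {"dx": 0,"dy": 0,"dz": 0,"ax": 0,"ay": 0,"az": 0,"hand": 90}
  ]
}}

```text
time: 27.75
eef_pos: [0.5896, 0.0189, 0.0241]
eef_rot: [[-0.0, 0.994, -0.112], [0.0, -0.112, -0.994], [-1.0, -0.0, -0.0]]
contact_force: [-0.3, -0.6, -0.6]
gripper_width: 0.0553
```

{"method": "arm_command", "body": {
  "moves": [
    {"dx": -0.6,"dy": 0,"dz": 0,"ax": 0,"ay": 0,"az": 0,"hand": 90},
    {"dx": -1,"dy": 0,"dz": 0,"ax": 0,"ay": 0,"az": 0,"hand": 90},
    {"dx": -1,"dy": 0,"dz": 0,"ax": 0,"ay": 0,"az": 0,"hand": 90},
    {"dx": -1,"dy": 0,"dz": 0,"ax": 0,"ay": 0,"az": 0,"hand": 60},
    {"dx": -0.6,"dy": -0.1,"dz": -0.5,"ax": 0,"ay": 0,"az": 0,"hand": 0}
  ]
}}

```text
time: 28.25
eef_pos: [0.5898, 0.0327, 0.1533]
eef_rot: [[0.004, 0.993, -0.114], [-0.001, -0.114, -0.993], [-1.0, 0.004, 0.0]]
contact_force: [-0.0, 0.6, 0.8]
gripper_width: 0.0777
```

{"method": "arm_command", "body": {
  "moves": [
    {"dx": -0.4,"dy": -0.18,"dz": -0.9,"ax": 0,"ay": 0,"az": 0,"hand": 0},
    {"dx": -0.4,"dy": -0.18,"dz": -0.9,"ax": 0,"ay": 0,"az": 0,"hand": 0},
    {"dx": -0.4,"dy": -0.18,"dz": -0.9,"ax": 0,"ay": 0,"az": 0,"hand": 0},
    {"dx": 0,"dy": -0.18,"dz": -0.9,"ax": 0,"ay": 0,"az": 0,"hand": 0},
    {"dx": 0,"dy": -0.18,"dz": -0.9,"ax": 0,"ay": 0,"az": 0,"hand": 0}
  ]
}}

```text
time: 28.75
eef_pos: [0.577, 0.1724, 0.1871]
eef_rot: [[0.001, 0.994, -0.112], [0.001, -0.112, -0.994], [-1.0, 0.001, -0.001]]
contact_force: [0.0, 0.6, -1.1]
gripper_width: 0.0849
```

{"method": "arm_command", "body": {
  "moves": [
    {"dx": 0,"dy": -0.18,"dz": -0.9,"ax": 0,"ay": 0,"az": 0,"hand": 0},
    {"dx": 0,"dy": -0.18,"dz": -0.9,"ax": 0,"ay": 0,"az": 0,"hand": 0},
    {"dx": 0,"dy": -0.18,"dz": -0.9,"ax": 0,"ay": 0,"az": 0,"hand": 0},
    {"dx": 0,"dy": -0.1,"dz": -0.6,"ax": 0,"ay": 0,"az": 0,"hand": 0},
    {"dx": 0,"dy": 0,"dz": 0,"ax": 0,"ay": 0,"az": 0,"hand": 0}
  ]
}}

```text
time: 29.25
eef_pos: [0.5682, 0.274, 0.186]
eef_rot: [[-0.001, 0.994, -0.109], [0.001, -0.109, -0.994], [-1.0, -0.001, -0.001]]
contact_force: [-0.4, -0.2, 0.2]
gripper_width: 0.0853
```

{"method": "arm_command", "body": {
  "moves": [
    {"dx": 0,"dy": 0,"dz": 0,"ax": 0,"ay": 0,"az": 0,"hand": 0},
    {"dx": 0,"dy": 0,"dz": 0,"ax": 0,"ay": 0,"az": 0,"hand": 0}
  ]
}}

```text
time: 29.45
eef_pos: [0.5689, 0.2707, 0.1864]
eef_rot: [[-0.0, 0.994, -0.113], [-0.0, -0.113, -0.994], [-1.0, -0.0, 0.0]]
contact_force: [-0.3, 0.1, 0.1]
gripper_width: 0.0857
```

```bash
python3 -c "
from h import *
o,s=find('red','w17'); print(rot(o,-6.5),np.round(o['joint_pos'],2))
lensauto('red','w17b')"
```

```text
{'t': 29.45, 'p': [0.5689, 0.2707, 0.1864], 'w': 0.0857, 'F': [-0.26, 0.14, 0.1]} [[-0.0, 0.994, -0.113], [-0.0, -0.113, -0.994], [-1.0, -0.0, 0.0]]
red [190.1  71.6] [ 37  39 807] [0.507  0.3786] go [-0.   -2.45 -3.34]
red [209.4  77.9] [ 25  45 207] [0.5219 0.3719] go [-0.   -1.94 -3.17]
red [284.6 180.9] [ 38  36 766] [0.5736 0.2788] go [-0.    0.13 -0.29]
red [257.2 366.4] [ 52  10 294] [0.521  0.0753] go [ 0.   -0.85  6.65]
[0.00027951 0.00459569 0.00366798] [ 0.34  0.32  0.32  1.57 -0.    2.02]
{'t': 29.5, 'p': [0.5689, 0.2706, 0.1864], 'w': 0.0855, 'F': [0.26, 0.25, 0.05]}
```

View pics/w17.png

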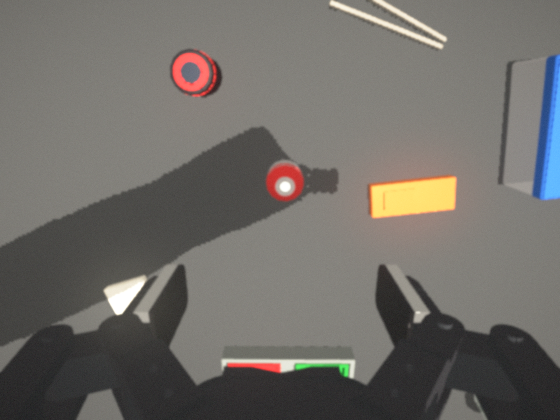

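Red's nose is at (285,181) and its lens at (285,187). The red eyepiece at (190,72) and the orange block (from column 370) are clear of the fingers. Descending.

{"method": "arm_command", "body": {
  "moves": [
    {"dx": 1,"dy": 0.11,"dz": -0.15,"ax": 0,"ay": 0,"az": 0,"hand": 0},
    {"dx": 1,"dy": 0,"dz": 0,"ax": 0,"ay": 0,"az": 0,"hand": 0},
    {"dx": 1,"dy": 0,"dz": 0,"ax": 0,"ay": 0,"az": 0,"hand": 0},
    {"dx": 1,"dy": 0,"dz": 0,"ax": 0,"ay": 0,"az": 0,"hand": 0},
    {"dx": 0.9,"dy": 0,"dz": 0,"ax": 0,"ay": 0,"az": 0,"hand": 0}
  ]
}}

```text
time: 30.05
eef_pos: [0.5722, 0.2747, 0.038]
eef_rot: [[-0.001, 0.994, -0.114], [-0.0, -0.114, -0.994], [-1.0, -0.001, 0.0]]
contact_force: [0.3, -0.4, -1.1]
gripper_width: 0.0856
```

{"method": "arm_command", "body": {
  "moves": [
    {"dx": 0.5,"dy": 0,"dz": 0,"ax": 0,"ay": 0,"az": 0,"hand": 0},
    {"dx": 0.3,"dy": 0,"dz": 0,"ax": 0,"ay": 0,"az": 0,"hand": 0},
    {"dx": 0.13,"dy": 0,"dz": 0,"ax": 0,"ay": 0,"az": 0,"hand": 0},
    {"dx": 0,"dy": 0,"dz": 0,"ax": 0,"ay": 0,"az": 0,"hand": 0},
    {"dx": 0,"dy": 0,"dz": 0,"ax": 0,"ay": 0,"az": 0,"hand": 0}
  ]
}}

```text
time: 30.55
eef_pos: [0.5736, 0.2763, 0.0132]
eef_rot: [[0.002, 0.994, -0.112], [0.001, -0.112, -0.994], [-1.0, 0.002, -0.002]]
contact_force: [-1.1, -0.8, 0.1]
gripper_width: 0.0853
```

```bash
python3 -c "
from h import *
o,s=wsnap('w18');print(st(o))
lensauto('red','w18b')"
```

```text
{'t': 30.55, 'p': [0.5736, 0.2763, 0.0132], 'w': 0.0853, 'F': [-1.1, -0.83, 0.15]}
{'t': 30.6, 'p': [0.5735, 0.2764, 0.0133], 'w': 0.0854, 'F': [-0.35, -0.77, 0.01]}
```

View pics/w18.png

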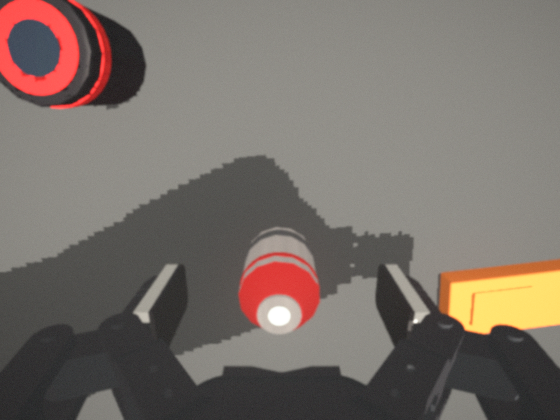

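Red's lens is at (279,316), centred. Closing.

{"method": "arm_command", "body": {
  "moves": [
    {"dx": 0,"dy": -0.02,"dz": 0,"ax": 0,"ay": 0,"az": 0,"hand": 255},
    {"dx": 0,"dy": 0,"dz": 0,"ax": 0,"ay": 0,"az": 0,"hand": 255},
    {"dx": 0,"dy": 0,"dz": 0,"ax": 0,"ay": 0,"az": 0,"hand": 255},
    {"dx": 0,"dy": 0,"dz": 0,"ax": 0,"ay": 0,"az": 0,"hand": 255},
    {"dx": 0,"dy": 0,"dz": 0,"ax": 0,"ay": 0,"az": 0,"hand": 255}
  ]
}}

```text
time: 31.15
eef_pos: [0.572, 0.2762, 0.0119]
eef_rot: [[0.0, 0.994, -0.112], [0.001, -0.112, -0.994], [-1.0, 0.0, -0.001]]
contact_force: [-0.7, 0.5, 0.6]
gripper_width: 0.0326
```

{"method": "arm_command", "body": {
  "moves": [
    {"dx": 0,"dy": 0,"dz": 0,"ax": 0,"ay": 0,"az": 0,"hand": 255},
    {"dx": 0,"dy": 0,"dz": 0,"ax": 0,"ay": 0,"az": 0,"hand": 255},
    {"dx": 0,"dy": 0,"dz": 0,"ax": 0,"ay": 0,"az": 0,"hand": 255}
  ]
}}

```text
time: 31.45
eef_pos: [0.572, 0.2761, 0.0118]
eef_rot: [[0.0, 0.994, -0.112], [0.001, -0.112, -0.994], [-1.0, 0.0, -0.001]]
contact_force: [-0.2, -0.3, 2.9]
gripper_width: 0.0324
```

```bash
python3 -c "
from h import *
o,s=wsnap('w19');print(st(o),go(o,[.5082,.0285,.12]))"
```

```text
{'t': 31.45, 'p': [0.572, 0.2761, 0.0118], 'w': 0.0324, 'F': [-0.22, -0.35, 2.88]} [-3.61 -1.19  8.44]
```

View pics/w19.png

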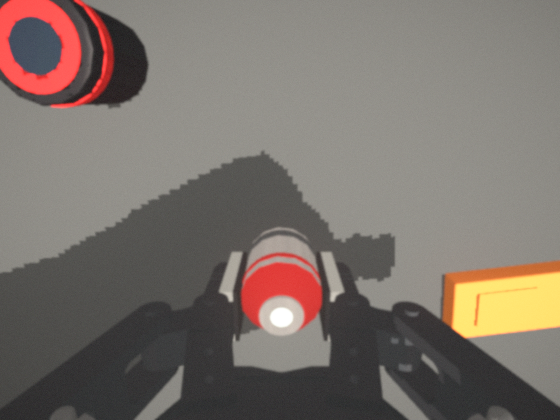

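Red is held and centred at (281,317). Lift and carry.

{"method": "arm_command", "body": {
  "moves": [
    {"dx": -0.6,"dy": 0,"dz": 0,"ax": 0,"ay": 0,"az": 0,"hand": 255},
    {"dx": -1,"dy": 0,"dz": 0,"ax": 0,"ay": 0,"az": 0,"hand": 255},
    {"dx": -1,"dy": 0,"dz": 0,"ax": 0,"ay": 0,"az": 0,"hand": 255},
    {"dx": -1,"dy": 0,"dz": 0,"ax": 0,"ay": 0,"az": 0,"hand": 255},
    {"dx": 0,"dy": -0.07,"dz": 0.5,"ax": 0,"ay": 0,"az": 0,"hand": 255}
  ]
}}

```text
time: 32.0
eef_pos: [0.5709, 0.2634, 0.1247]
eef_rot: [[0.008, 0.994, -0.11], [0.004, -0.11, -0.994], [-1.0, 0.008, -0.005]]
contact_force: [1.4, -0.2, -0.9]
gripper_width: 0.0325
```

{"method": "arm_command", "body": {
  "moves": [
    {"dx": 0,"dy": -0.13,"dz": 0.94,"ax": 0,"ay": 0,"az": 0,"hand": 255},
    {"dx": 0,"dy": -0.13,"dz": 0.94,"ax": 0,"ay": 0,"az": 0,"hand": 255},
    {"dx": 0,"dy": -0.13,"dz": 0.94,"ax": 0,"ay": 0,"az": 0,"hand": 255},
    {"dx": 0,"dy": -0.13,"dz": 0.94,"ax": 0,"ay": 0,"az": 0,"hand": 255},
    {"dx": 0,"dy": -0.13,"dz": 0.94,"ax": 0,"ay": 0,"az": 0,"hand": 255}
  ]
}}

```text
time: 32.5
eef_pos: [0.5316, 0.1222, 0.1183]
eef_rot: [[-0.002, 0.994, -0.112], [-0.0, -0.112, -0.994], [-1.0, -0.002, 0.0]]
contact_force: [0.9, -0.3, -1.1]
gripper_width: 0.033
```

{"method": "arm_command", "body": {
  "moves": [
    {"dx": 0,"dy": -0.13,"dz": 0.94,"ax": 0,"ay": 0,"az": 0,"hand": 255},
    {"dx": 0,"dy": -0.13,"dz": 0.94,"ax": 0,"ay": 0,"az": 0,"hand": 255},
    {"dx": 0,"dy": -0.13,"dz": 0.94,"ax": 0,"ay": 0,"az": 0,"hand": 255},
    {"dx": 0,"dy": -0.07,"dz": 0.42,"ax": 0,"ay": 0,"az": 0,"hand": 255},
    {"dx": 0,"dy": 0,"dz": 0,"ax": 0,"ay": 0,"az": 0,"hand": 255}
  ]
}}

```text
time: 33.0
eef_pos: [0.5074, 0.0272, 0.1188]
eef_rot: [[-0.002, 0.993, -0.115], [0.0, -0.115, -0.993], [-1.0, -0.002, -0.0]]
contact_force: [-0.0, -0.4, -1.0]
gripper_width: 0.0326
```

{"method": "arm_command", "body": {
  "moves": [
    {"dx": 0,"dy": 0,"dz": 0,"ax": 0,"ay": 0,"az": 0,"hand": 255},
    {"dx": 0,"dy": 0,"dz": 0,"ax": 0,"ay": 0,"az": 0,"hand": 255}
  ]
}}

```text
time: 33.2
eef_pos: [0.5083, 0.0294, 0.1193]
eef_rot: [[-0.0, 0.994, -0.111], [0.001, -0.111, -0.994], [-1.0, -0.001, -0.001]]
contact_force: [-0.4, -0.1, -1.2]
gripper_width: 0.0328
```

```bash
python3 -c "
from h import *
o,s=bays('w20')
print(go(o,[.509,.028,.0118+.010]),rot(o,-6.5))"
```

```text
{'t': 33.2, 'p': [0.5083, 0.0294, 0.1193], 'w': 0.0328, 'F': [-0.4, -0.07, -1.23]} [[-0.0, 0.994, -0.111], [0.001, -0.111, -0.994], [-1.0, -0.001, -0.001]]
red [281.2 200. ] [  85   82 5814] [0.5092 0.0305] go [ 0.    0.02 -0.04]
red [280.9 285.9] [  83   77 3570] [ 0.5003 -0.0474] go [-0.    0.02  2.57]
green [382.3 203.4] [  91   79 4851] [0.5899 0.0187] go [-0.    2.74  0.05]
blue [385.3 273.5] [  79   47 2072] [ 0.5915 -0.0455] go [-0.    3.03  2.17]
[3.25 0.03 0.05] [ 0.02717016 -0.01070311  0.00643327]
```

View pics/w20.png

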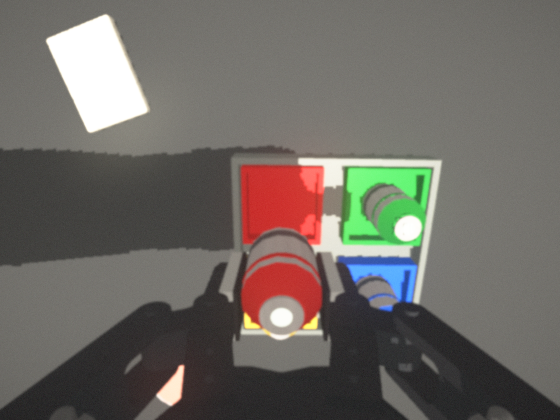

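```bash
python3 -c "
from h import *
s=dict(np.load('pics/w20.npz'));finger(s,None,[(350,300),(385,310),(410,312),(420,320),(450,350),(500,400),(150,312),(60,400)])"
```

```text
(350, 300) [-0.0464  0.0241 -0.0128]
(385, 310) [-0.0428  0.0378 -0.0061]
(410, 312) [-0.0537  0.0419 -0.013 ]
(420, 320) [-0.0564  0.0442 -0.012 ]
(450, 350) [-0.0686  0.048  -0.0111]
(500, 400) [-0.0851  0.0521 -0.0109]
(150, 312) [-0.0544 -0.0409 -0.0135]
(60, 400) [-0.0859 -0.0505 -0.0117]
```

The knuckles reach at most 55 mm sideways against green's edge at 63 mm, so it's clear. Lowering.

{"method": "arm_command", "body": {
  "moves": [
    {"dx": 0.8,"dy": 0.03,"dz": 0.03,"ax": 0,"ay": 0,"az": 0,"hand": 255},
    {"dx": 0.9,"dy": 0,"dz": 0,"ax": 0,"ay": 0,"az": 0,"hand": 255},
    {"dx": 0.7,"dy": 0,"dz": 0,"ax": 0,"ay": 0,"az": 0,"hand": 255},
    {"dx": 0.3,"dy": 0,"dz": 0,"ax": 0,"ay": 0,"az": 0,"hand": 255},
    {"dx": 0.1,"dy": 0,"dz": 0,"ax": 0,"ay": 0,"az": 0,"hand": 255}
  ]
}}

```text
time: 33.75
eef_pos: [0.508, 0.0281, 0.0342]
eef_rot: [[-0.003, 0.994, -0.111], [0.001, -0.111, -0.994], [-1.0, -0.003, -0.0]]
contact_force: [-0.5, -0.4, -1.4]
gripper_width: 0.033
```

{"method": "arm_command", "body": {
  "moves": [
    {"dx": 0,"dy": 0,"dz": 0,"ax": 0,"ay": 0,"az": 0,"hand": 255},
    {"dx": 0.1,"dy": 0,"dz": 0,"ax": 0,"ay": 0,"az": 0,"hand": 255},
    {"dx": 0.1,"dy": 0,"dz": 0,"ax": 0,"ay": 0,"az": 0,"hand": 255},
    {"dx": 0.05,"dy": 0,"dz": 0,"ax": 0,"ay": 0,"az": 0,"hand": 255},
    {"dx": 0.03,"dy": 0,"dz": 0,"ax": 0,"ay": 0,"az": 0,"hand": 255}
  ]
}}

```text
time: 34.25
eef_pos: [0.5091, 0.0273, 0.0272]
eef_rot: [[0.0, 0.994, -0.112], [0.0, -0.112, -0.994], [-1.0, 0.0, -0.0]]
contact_force: [-0.6, -0.2, -1.9]
gripper_width: 0.0328
```

{"method": "arm_command", "body": {
  "moves": [
    {"dx": 0.03,"dy": 0,"dz": 0,"ax": 0,"ay": 0,"az": 0,"hand": 255},
    {"dx": 0,"dy": 0,"dz": 0,"ax": 0,"ay": 0,"az": 0,"hand": 255},
    {"dx": 0,"dy": 0,"dz": 0,"ax": 0,"ay": 0,"az": 0,"hand": 255}
  ]
}}

```text
time: 34.55
eef_pos: [0.509, 0.0273, 0.0262]
eef_rot: [[-0.0, 0.994, -0.112], [0.0, -0.112, -0.994], [-1.0, -0.0, -0.0]]
contact_force: [0.1, 0.1, -2.0]
gripper_width: 0.0326
```

{"method": "arm_command", "body": {
  "moves": [
    {"dx": 0.04,"dy": 0,"dz": 0,"ax": 0,"ay": 0,"az": 0,"hand": 255},
    {"dx": 0.04,"dy": 0,"dz": 0,"ax": 0,"ay": 0,"az": 0,"hand": 255},
    {"dx": 0.04,"dy": 0,"dz": 0,"ax": 0,"ay": 0,"az": 0,"hand": 255},
    {"dx": 0,"dy": 0,"dz": 0,"ax": 0,"ay": 0,"az": 0,"hand": 255}
  ]
}}

```text
time: 34.95
eef_pos: [0.5087, 0.0274, 0.0222]
eef_rot: [[-0.001, 0.994, -0.112], [0.0, -0.112, -0.994], [-1.0, -0.001, -0.0]]
contact_force: [0.1, 0.3, -1.9]
gripper_width: 0.0327
```

{"method": "arm_command", "body": {
  "moves": [
    {"dx": 0.02,"dy": 0,"dz": 0,"ax": 0,"ay": 0,"az": 0,"hand": 255},
    {"dx": 0,"dy": 0,"dz": 0,"ax": 0,"ay": 0,"az": 0,"hand": 255}
  ]
}}

```text
time: 35.15
eef_pos: [0.5089, 0.0274, 0.0219]
eef_rot: [[-0.0, 0.994, -0.112], [0.0, -0.112, -0.994], [-1.0, -0.0, -0.0]]
contact_force: [0.3, -0.2, -2.1]
gripper_width: 0.0329
```

{"method": "arm_command", "body": {
  "moves": [
    {"dx": 0.02,"dy": 0,"dz": 0,"ax": 0,"ay": 0,"az": 0,"hand": 255},
    {"dx": 0,"dy": 0,"dz": 0,"ax": 0,"ay": 0,"az": 0,"hand": 255}
  ]
}}

```text
time: 35.35
eef_pos: [0.509, 0.0273, 0.0218]
eef_rot: [[-0.0, 0.994, -0.112], [0.0, -0.112, -0.994], [-1.0, -0.0, -0.0]]
contact_force: [-1.0, -0.0, 1.0]
gripper_width: 0.0325
```

Contact at the predicted height. One small step, then release and rise, moving back off the case.

{"method": "arm_command", "body": {
  "moves": [
    {"dx": 0.02,"dy": 0,"dz": 0,"ax": 0,"ay": 0,"az": 0,"hand": 255},
    {"dx": 0,"dy": 0,"dz": 0,"ax": 0,"ay": 0,"az": 0,"hand": 255},
    {"dx": 0,"dy": 0,"dz": 0,"ax": 0,"ay": 0,"az": 0,"hand": 105},
    {"dx": 0,"dy": 0,"dz": 0,"ax": 0,"ay": 0,"az": 0,"hand": 105},
    {"dx": 0,"dy": 0,"dz": 0,"ax": 0,"ay": 0,"az": 0,"hand": 105}
  ]
}}

```text
time: 35.85
eef_pos: [0.509, 0.0274, 0.0206]
eef_rot: [[-0.0, 0.994, -0.112], [0.0, -0.112, -0.994], [-1.0, -0.0, -0.0]]
contact_force: [-0.2, 0.1, -0.7]
gripper_width: 0.0503
```

{"method": "arm_command", "body": {
  "moves": [
    {"dx": 0,"dy": 0,"dz": 0,"ax": 0,"ay": 0,"az": 0,"hand": 105},
    {"dx": -0.4,"dy": 0,"dz": 0,"ax": 0,"ay": 0,"az": 0,"hand": 105},
    {"dx": -1,"dy": 0,"dz": 0,"ax": 0,"ay": 0,"az": 0,"hand": 105},
    {"dx": -1,"dy": 0,"dz": 0,"ax": 0,"ay": 0,"az": 0,"hand": 105},
    {"dx": -1,"dy": 0,"dz": 0,"ax": 0,"ay": 0,"az": 0,"hand": 105}
  ]
}}

```text
time: 36.35
eef_pos: [0.5089, 0.0273, 0.1246]
eef_rot: [[0.0, 0.994, -0.112], [0.0, -0.112, -0.994], [-1.0, 0.0, -0.0]]
contact_force: [0.3, 0.5, -1.1]
gripper_width: 0.0505
```

{"method": "arm_command", "body": {
  "moves": [
    {"dx": -1,"dy": -0.5,"dz": 0,"ax": 0,"ay": 0,"az": 0,"hand": 90},
    {"dx": -0.6,"dy": -0.9,"dz": 0,"ax": 0,"ay": 0,"az": 0,"hand": 60},
    {"dx": 0,"dy": -0.9,"dz": 0,"ax": 0,"ay": 0,"az": 0,"hand": 0},
    {"dx": 0,"dy": -0.9,"dz": 0,"ax": 0,"ay": 0,"az": 0,"hand": 0},
    {"dx": 0,"dy": -0.9,"dz": 0,"ax": 0,"ay": 0,"az": 0,"hand": 0}
  ]
}}

```text
time: 36.85
eef_pos: [0.3861, 0.0412, 0.1721]
eef_rot: [[0.002, 0.994, -0.112], [0.0, -0.112, -0.994], [-1.0, 0.002, -0.0]]
contact_force: [0.4, -0.8, 0.7]
gripper_width: 0.0857
```

{"method": "arm_command", "body": {
  "moves": [
    {"dx": 0,"dy": -0.6,"dz": 0,"ax": 0,"ay": 0,"az": 0,"hand": 0},
    {"dx": 0,"dy": 0,"dz": 0,"ax": 0,"ay": 0,"az": 0,"hand": 0},
    {"dx": 0,"dy": 0,"dz": 0,"ax": 0,"ay": 0,"az": 0,"hand": 0},
    {"dx": 0,"dy": 0,"dz": 0,"ax": 0,"ay": 0,"az": 0,"hand": 0}
  ]
}}

```text
time: 37.25
eef_pos: [0.3698, 0.043, 0.1713]
eef_rot: [[0.001, 0.994, -0.112], [0.0, -0.112, -0.994], [-1.0, 0.001, -0.0]]
contact_force: [0.6, -0.3, -0.3]
gripper_width: 0.0854
```

```bash
python3 -c "
from h import *
snap('top','t3');s=snap('side','s3')
cv2.imwrite('pics/s3z.png',cv2.resize(s['img'][150:280,200:350,::-1],None,fx=4,fy=4,interpolation=cv2.INTER_CUBIC))
o=telemetry.get_obs();print(st(o))
for n in('top0','t3'):
  s=dict(np.load('pics/%s.npz'%n))
  for c in('red','blue'):
    for ce,stt,m in blobs(s['img'],c,12):
      if abs(ce-[145,210]).max()<15 or abs(ce-[382,185]).max()<15: print(n,c,ce.round(1))
s=dict(np.load('pics/t3.npz'))
cv2.imwrite('pics/t3z.png',cv2.resize(s['img'][150:260,230:340,::-1],None,fx=5,fy=5,interpolation=cv2.INTER_CUBIC))
"
```

```text
{'t': 37.35, 'p': [0.3696, 0.043, 0.1709], 'w': 0.0853, 'F': [0.81, -0.48, 0.3]}
top0 red [144.7 210.1]
top0 blue [382.3 185.3]
t3 red [144.7 210.1]
t3 blue [384.1 183.8]
```

View pics/t3.png

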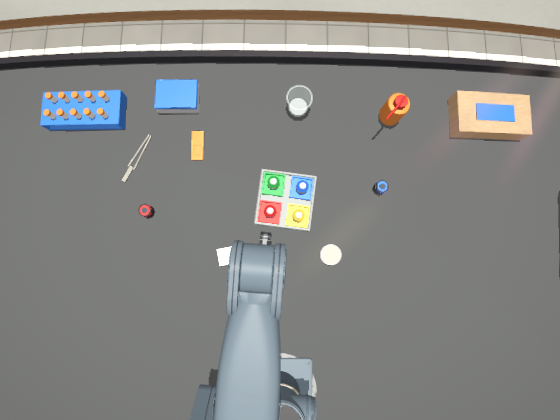

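View pics/s3z.png

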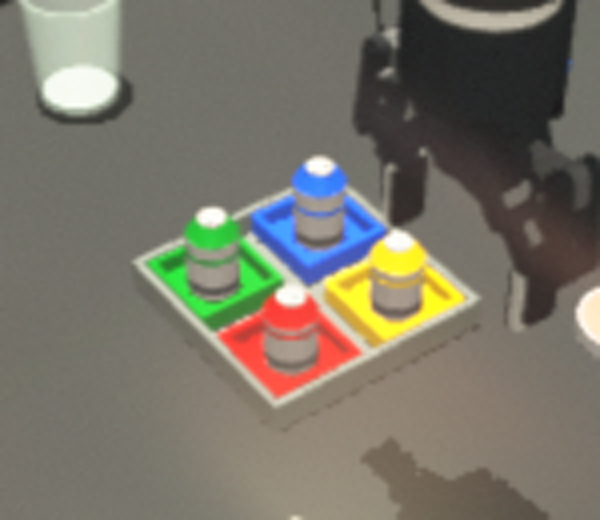

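View pics/t3z.png

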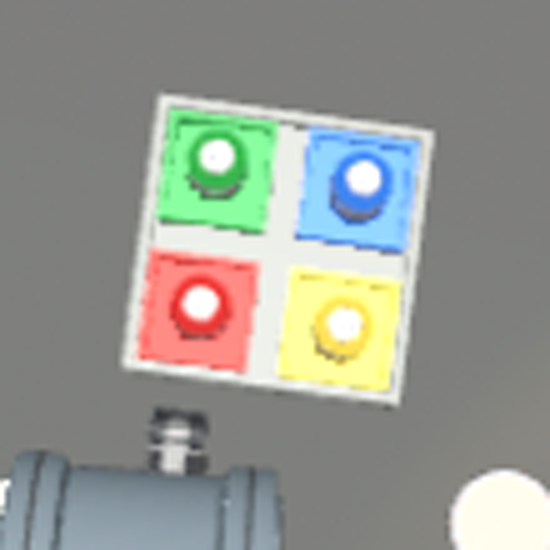

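All four stand upright in matching bays. The blue eyepiece's mask centroid differs by about 2 px from the start, so I'll check whether it moved.

```bash
python3 -c "
from h import *
a=[]
for n in('top0','t2','t3'):
  s=dict(np.load('pics/%s.npz'%n)); c=s['img'][170:204,364:400]; a.append(cv2.resize(c[:,:,::-1],None,fx=7,fy=7,interpolation=0))
  g=c.max(2); m=(c.astype(int).max(2)<45)
  b=(c[:,:,2].astype(int)-c[:,:,0]>40); ys,xs=np.nonzero(b); print(n,b.sum(),xs.mean()+364,ys.mean()+170, np.bincount(s['img'].max(2)[:30].ravel()).argmax())
cv2.imwrite('pics/eb.png',np.hstack(a))"
```

```text
top0 89 381.3258426966292 186.1573033707865 203
t2 92 381.29347826086956 186.33695652173913 205
t3 93 381.258064516129 186.27956989247312 206
```

View pics/eb.png

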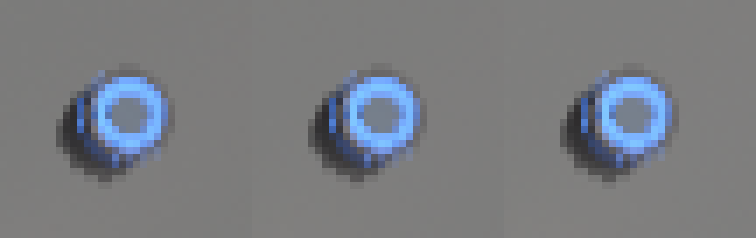

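The three crops are identical, with the ring at (381.3,186.3) each time. The eyepiece hasn't moved, and the 2 px was a colour-threshold artefact. Handing in.

```bash
python3 -c "
from h import *
print(workorder.hand_in())"
```

```text
the job is handed in; nothing more can be done
None
```

All four silver objectives are standing upright, lens up, in the bays that match their noses, and the job is handed in. I placed blue, yellow, green and red in that order. Each was lowered until contact showed at the expected floor height, with about 5 N when pressed (red's final press was not read), then released with the fingers above the walls. It took about 37 s of robot time.

- **Final check:** The closing top and side pictures show every objective upright and well clear of the bay walls. The gripper is empty and touching nothing.
- **Eyepieces:** Both are where they started. One colour mask suggested the blue eyepiece had moved about 2 px. A broader mask and a pixel comparison showed no movement, so that was a threshold artefact.
- **Joint limit:** On the way to green, the last joint reached its range end (reading 3.141 of 3.14). The move stopped short with the tool tilted about 7°. I turned the tool back a quarter turn and carried on. Nothing was touched or held at the time, and I don't know whether the judge counts this as passing a joint's range.

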